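Null the calorimeter's thermometer bridge

TASK

The thermometer bridge has drifted: its pointer stands to the left of zero. Take the slotted tuning tool (the one with the flat paddle handle) from the tool stand, seat its blade in the slot of the zero trimmer, the one beside the meter, and turn until the pointer rests on the black zero block. Press only lightly (under 25 N on the tool's tip, the trimmer is delicate), leave the other trimmer, the other tool and the things around alone, and stand the tool back fully home in one of the stand's holes.

Things in the scene. Friction and masses are not known exactly. Their poses are not given: they have to be found in the camera images.
- tuner_grip (a point): Middle of the flat paddle handle of the slotted tuning tool, a white plastic tool 120 mm long standing upright, tip down, in a bore of the tool stand. z runs up the tool. The handle is 15 mm thick (its x), 20 mm wide (its y) and 70 mm high; this point is half-way up it. 20 to 45 g.
- tuner_tip (a point): Middle of the end of the tool's flat screwdriver blade, 85 mm straight below the middle of the handle, on the tool's axis, 50 mm below the shoulder. The blade is 2.4 mm thick (x), 9.6 mm wide (y, as the handle) and 5 mm long. Same axes.
- tuner: The slotted tuning tool itself; origin at the blade's end, z up the tool.
- bridge: The thermometer bridge: grey case 150 mm (its x, front to back) by 240 mm (y, left to right), 60 mm high, fixed, with a level aluminium panel on top. Origin under its centre, z up, front to -x. At the panel's right rear stand two steel guide collars side by side, 43 mm apart, each round a slotted brass trimmer: left, beside the meter, zero; right, span. In front: toggle, two posts 24 mm high.
- zero_mouth (a point): Centre of the mouth of the zero trimmer's guide collar, 81 mm above the worktop; z up, x and y those of the bridge. The bore is 11 mm in diameter, 16 mm at the funnelled mouth, narrowing over the first 2.5 mm; the collar is 25 mm over its rim and stands 21 mm above the panel.
- pointer (a joint): Meter pointer, rad: 0 in the middle of the black zero block, which spans -0.06 to +0.06; positive is anticlockwise from above, to the left seen from the robot. 0.6 rad of pointer for 1 rad of zero trimmer, same sense. Starts between 0.3 and 0.63. The trimmer takes about 0.03 N m to turn, stays where left, and has stops 1.2 rad either side of zero.
- span_trim (a joint): Angle of the span trimmer, rad; 0 at the start, to be left alone.
- tool_stand: Tool stand: grey block 46 mm (x) by 140 mm (y) with a bright metal top, 58 mm high, fixed, with three vertical bores in a row along y. Origin under its centre.
- stand_hole0 (a point): Mouth of the stand's bore at its -y end, in the top face (58 mm high), z up. All bores: 12.5 mm diameter (15.5 mm at the chamfered mouth), 53 mm deep, 40 mm apart. A tool that is home stands with its shoulder on the top face and its tip 50 mm below it.
- stand_hole1 (a point): Mouth of the middle bore.
- stand_hole2 (a point): Mouth of the bore at the +y end.
- hex_tuner_grip (a point): Middle of the handle of the other tuning tool, with a round, waisted handle of 17 mm diameter, 52 mm high, and the same shank, standing in one of the bores. To be left in place.
- tape_roll: Roll of tape 76 mm across and 18 mm high, right of the stand; bystander.
- marker_blue: Marker pen 132 mm long and 15 mm thick, lying right of the stand; bystander.
- tuner_shoulder (a point): Lower end of that handle, 35 mm below its middle; from here a round shank, 10 mm in diameter and 45 mm long, runs down to the blade. Same axes.
- meter (a point): Centre of the top of the meter on the left of the panel: black frame 100 mm (x) by 126 mm (y), 14 mm high; pale dial, scale on its far side, with a wide black block at zero.
- zero_face (a point): Centre of the zero trimmer's brass face, 11 mm below the collar's mouth, with a slot 3.4 mm wide, 5.5 mm deep, right across it. Bridge's axes. With the blade seated the shank's end lies on this face and the blade's end 5 mm below it. From above, at zero reading, the slot lies 0.5 rad clockwise of the bridge's y axis, give or take 1.1 rad (unknown, feel or look); it turns with the trimmer.
- brass_weight: Brass weight with a knob, 32 mm across and 42 mm high, behind the bridge's right end; bystander.
Not all that is in view belongs to the job. What is shaped like the tuner but green or pink is not meant.

How it is judged (in metres and radians):
On the way, in this order (a step that is already met when the one before it is completed fails the run):
1. the blade of the slotted tool is seated in the zero trimmer's slot (horizontal distance between tuner_tip and zero_mouth below 0.004 m and z of tuner_tip in the frame of zero_mouth below -0.0135 m), for 0.1 s.
2. with the blade still in the slot, the pointer is on the zero block (value of joint pointer between -0.06 and 0.06 rad and horizontal distance between tuner_tip and zero_mouth below 0.004 m and z of tuner_tip in the frame of zero_mouth below -0.012 m), for 0.1 s.
At the end, for the whole second after the job is handed in: The pointer rests on the zero block (within 0.06 rad of zero), and the slotted tool stands released, upright within 0.12 rad and at rest, in one of the stand's bores, its tip over 46 mm below the stand's top face (fully home is 50 mm) (value of joint pointer between -0.06 and 0.06 rad and (horizontal distance between tuner_tip and stand_hole0 below 0.006 m or horizontal distance between tuner_tip and stand_hole1 below 0.006 m or horizontal distance between tuner_tip and stand_hole2 below 0.006 m) and z of tuner_tip in the frame of tool_stand below 0.012 m and angle between tuner's own z axis and vertical below 0.12 rad and linear speed of tuner below 0.02 m/s); the robot touches nothing.
It fails at once if the slotted tool presses on the bridge with more than 25 N (contact force between tuner and bridge above 25 N).
It fails at once if the span trimmer is turned (value of joint span_trim above 0.1 rad or value of joint span_trim below -0.1 rad).
It fails at once if the other tool is moved from its place (distance of hex_tuner_grip from where it was at the start of the episode above 0.015 m).
It fails at once if a bystander is knocked away (distance of any of tape_roll, marker_blue, brass_weight from where it was at the start of the episode above 0.02 m).
It also fails if it takes over 67 s, if anything falls off the work surface, if the arm or the gripper's body presses on something with over 40 N, if the wrist force passes 120 N, or if a joint passes its speed limit or range.

ROBOT

A 7-joint arm with a two-finger parallel gripper is mounted at the origin on a cart in front of the work surface, level with it; the furniture and walls round the work are solid. World frame = base frame: x ahead of the robot, y to its left, z up, the work surface at z = 0. Lengths are in mm, angles in rad, forces in N, time in s.
With the tool pointing down it reaches from about 400 to 875 mm from the base axis. Payload 4.4 kg.
Tool frame: the origin (TCP) lies midway between the tips of the shut fingers; the grasp point (between the pads) lies 19 mm behind it; x points along the fingers, z is the direction in which the jaws open and shut, and the axes are right-handed (so a half turn about x gives the same grasp; the last joint's range is limited). The gripper opens to 85 mm and grips with 20 to 120 N. Pads are 22 mm wide; open, the fingers measure 114 mm over their backs; the gripper's body (76 mm by 85 mm) begins 54 mm behind the grasp point. The pads swing forward as they close: fully open they stand 13 mm farther back than shut.
Start: joints at [1.108, 0.628, 0.038, 1.517, -0.027, 0.996, -0.02], TCP at [251.233, -599.5, 231.313] pointing down, gripper open.
Joint ranges: [-3.06, 3.06], [-0.37, 2.12], [-1.25, 1.32], [0.18, 2.47], [-1.1, 4.24], [0.23, 1.98], [-2.94, 2.94]. Speed limits (rad/s): [2.57, 2.57, 3.14, 3.14, 3.14, 3.14, 3.14].

INTERFACE

Orientations are given as [roll, pitch, yaw] about the fixed x, y, z axes, in that order (R = Rz(yaw) Ry(pitch) Rx(roll)).
In Python, from cell import ctrl gives the robot as it stands. The module is installed in compiled form; this text tells all that it offers.
- The arm moves only by the tool servo_tool, never from a script. Its argument "rows" is a list of rows, each an object of numbers: "dx", "dy", "dz": the shift along the tool's x, y, z in units of 750 mm (1.0 is 750 mm); "wx", "wy", "wz": the turn, a rotation vector about the tool's x, y, z in units of 6 degrees (1.0 is 6 degrees); "fingers": the closure, from 0 (fully open) to 1 (shut). In form: [{"dx": .., "dy": .., "dz": .., "wx": .., "wy": .., "wz": .., "fingers": ..}, ...]. A call has 1 to 5 rows; each row shifts and turns the commanded pose from where the row before left it, along the tool's axes as they then stand; what a row does not reach is not made up. A row lasts 1/8 s, in which the tool goes at most 62.5 mm and 10.7 degrees, less where a joint would pass 70% of its speed; a pose out of reach is approached as far as the arm can. A call with a number of a shift or a turn outside -1 to 1 is refused whole. A call with a gripper value outside its range is refused whole. The fingers move at their own pace and stop on an object; the grip force is fixed at half the most. Time passes only in rows, so rows that do not move let the fingers close. It gives the time, the measured TCP pose, the force and the opening at its end, in the units of the state.
- ctrl.read_state(): the state, without advancing time (a new reading comes with each control period).
- ctrl.get_image(name): name is "scene" or "side" or "wrist"; returns the picture (384x512x3 uint8, red, green, blue); there is no depth.
- ctrl.camera_info(name): a dict with "fovy" (degrees; the focal length in pixels is half the picture's height over the tangent of half this angle, whatever the lens; pixels are square), "cx", "cy" (the principal point, pixels), "k1" (the pictures are not rectified: a ray, as slopes to the right and down, at radius r is drawn at 1 + k1 r^2 times it, then the intrinsics apply), "R" (3x3) and "t" (3): a world point X has camera coordinates R X + t. Camera axes: x right, y down, z forward; pixel columns grow to the right and rows downward; lengths in mm; the calibration is good to about 2 mm. A picture is of the moment at which its call begins: read the wrist's pose just before it. camera_info takes no time and is no camera call; for the wrist camera it gives the pose at the moment of the call.
- ctrl.finish_job(): hands the job in, once; it reports no verdict.
Trained networks look in the newest picture that a camera, given by its name, has taken for a name from the list of things; names that differ only in an ending like _2 or _b are one class to them, and where a whole thing is asked for, a point or a joint stands for the part that bears it (a point fixed in the world has none). Each returns a list of dicts, best first, with "conf" (0 to 1); they miss things now and then, are a little off and sometimes report something else, mostly with a low value. They report only what shows in the picture. A call takes as long as a camera call. They do not tell look-alikes from the thing itself.
- ctrl.search_frame(label, camera): "extent" ([centre column, centre row, width, height] in pixels, round what is visible of it).
- ctrl.silhouettes(label, camera): "region" (384x512 bool, what is visible of it) and "extent" ([centre column, centre row, width, height] in pixels, round what is visible of it).
- ctrl.mark_of(label, camera): "point" ([column, row] in pixels: a listed point, or the origin of a listed thing).
The state is a dict: "clock": time; "qpos": joint angles; "qd": joint speeds; "tau": joint torques, N m; "eef_pos": TCP position; "tool_rot": TCP orientation; "force": force on the tool from outside, world axes, zero at the start; "torque": the same for the moment, N m; "width": finger opening in mm.
Only numpy, scipy, OpenCV 4.12 (cv2) and the standard library are available. Lean on these libraries where they do the work, as an engineer would, in place of code of your own. Each camera call takes 0.05 s, during which the arm holds its last target.

## Working session

There is one attempt and no reset: what is moved stays moved. The work goes in short steps, Python scripts to look and compute and a tool call to move; the robot and the scene stay as the last step left them, time stands still between calls to the robot, and variables do not carry over. Pictures are saved under pics/ and viewed, and the job is handed in when it is done.

Besides the shell and the picture viewer there is one more tool, called after "Call:" in YAML: its name, and indented under it one key for each argument. servo_tool: Moves the arm, as the interface text tells. Its arguments: {"type":"object","properties":{"rows":{"type":"array"}},"required":["rows"]}

```bash
mkdir -p pics; ls
cat > h.py <<'E'
import numpy as np, cv2
from cell import ctrl
def snap(cam,name):
    im=ctrl.get_image(cam); cv2.imwrite(f'pics/{name}.png',im[:,:,::-1]); return im
def ray(cam,px,info=None):
    c=info or ctrl.camera_info(cam); f=192/np.tan(np.radians(c['fovy'])/2)
    d=np.array([(px[0]-c['cx'])/f,(px[1]-c['cy'])/f]); u=d.copy()
    for _ in range(30): u=d/(1+c['k1']*(u@u))
    R=np.array(c['R']);t=np.array(c['t']);o=-R.T@t
    v=R.T@np.array([u[0],u[1],1]); return o,v/np.linalg.norm(v)
def atz(cam,px,z,info=None):
    o,v=ray(cam,px,info); return o+v*(z-o[2])/v[2]
def proj(cam,X,info=None):
    c=info or ctrl.camera_info(cam); f=192/np.tan(np.radians(c['fovy'])/2)
    p=np.array(c['R'])@np.array(X,float)+np.array(c['t']); u=p[:2]/p[2]
    u=u*(1+c['k1']*(u@u)); return u*f+[c['cx'],c['cy']]
def tri(obs):
    A=np.zeros((3,3));b=np.zeros(3)
    for o,v in obs:
        P=np.eye(3)-np.outer(v,v);A+=P;b+=P@o
    return np.linalg.solve(A,b)
E
python3 - <<'E'
from h import *
s=ctrl.read_state(); print({k:np.round(v,3).tolist() for k,v in s.items()})
for c in ['scene','side','wrist']:
    snap(c,c+'0'); i=ctrl.camera_info(c); print(c,i['fovy'],i['cx'],i['cy'],i['k1'],(-np.array(i['R']).T@np.array(i['t'])).round(1), np.array(i['R']).round(3).tolist())
    if c!='wrist':
        for l in ['tuner_grip','tuner_tip','hex_tuner_grip','zero_mouth','stand_hole0','stand_hole1','stand_hole2','bridge','meter','tool_stand','zero_face']:
            r=ctrl.mark_of(l,c); print(l,[(np.round(x['point']).tolist(),round(x['conf'],2)) for x in r[:4]])
print(ctrl.read_state()['clock'])
E
```

```text
pics
{'clock': 0.0, 'qpos': [1.108, 0.629, 0.038, 1.518, -0.027, 0.996, -0.02], 'qd': [-0.002, -0.001, 0.0, -0.0, -0.001, 0.001, 0.001], 'tau': [-0.0, -56.34, 1.226, -19.344, 0.011, 0.011, 0.0], 'eef_pos': [250.989, -598.88, 230.393], 'tool_rot': [-3.126, 1.569, 1.983], 'force': [0.749, -0.448, 0.26], 'torque': [-0.016, -0.017, -0.016], 'width': 85.367}
scene 47.28094235339392 255.43428418775187 199.7548785022721 -0.12333602648911704 [-28.9 192.8 877.9] [[-0.486, -0.874, -0.007], [-0.672, 0.379, -0.637], [0.559, -0.305, -0.771]]
tuner_grip [([323.0, 213.0], 0.77), ([297.0, 182.0], 0.72), ([255.0, 198.0], 0.62), ([163.0, 275.0], 0.58)]
tuner_tip [([317.0, 231.0], 0.57)]
hex_tuner_grip [([308.0, 182.0], 0.58)]
zero_mouth [([195.0, 238.0], 0.79), ([294.0, 207.0], 0.39)]
stand_hole0 [([294.0, 195.0], 0.95), ([324.0, 184.0], 0.8), ([309.0, 191.0], 0.69)]
stand_hole1 [([294.0, 195.0], 0.95), ([324.0, 184.0], 0.8), ([309.0, 191.0], 0.69)]
stand_hole2 [([294.0, 195.0], 0.95), ([324.0, 184.0], 0.8), ([309.0, 191.0], 0.69)]
bridge [([190.0, 281.0], 0.62)]
meter [([164.0, 276.0], 0.83)]
tool_st
[... 378 characters left out ...]
82), ([302.0, 168.0], 0.61), ([331.0, 205.0], 0.57)]
hex_tuner_grip [([300.0, 161.0], 0.41)]
zero_mouth [([242.0, 214.0], 0.62)]
stand_hole0 [([301.0, 172.0], 0.78), ([310.0, 168.0], 0.66), ([293.0, 176.0], 0.58)]
stand_hole1 [([301.0, 172.0], 0.78), ([310.0, 168.0], 0.66), ([293.0, 176.0], 0.58)]
stand_hole2 [([301.0, 172.0], 0.78), ([310.0, 168.0], 0.66), ([293.0, 176.0], 0.58)]
bridge [([244.0, 271.0], 0.87), ([303.0, 162.0], 0.36)]
meter []
tool_stand [([298.0, 193.0], 0.81)]
zero_face [([244.0, 222.0], 0.78)]
wrist 60.58426202915581 252.9440220070353 194.2427364726021 0.008333856359665442 [ 320.8 -570.   374.8] [[0.387, -0.922, 0.0], [-0.882, -0.37, 0.293], [-0.27, -0.113, -0.956]]
1.25
```

View pics/scene0.png

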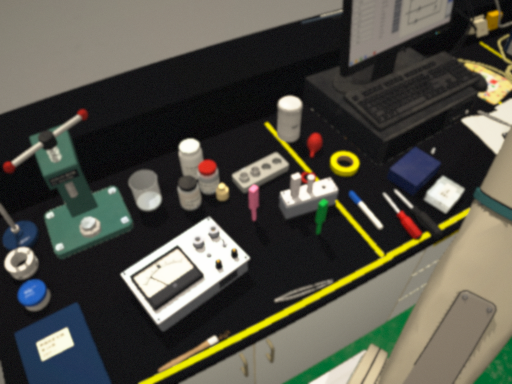

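View pics/side0.png

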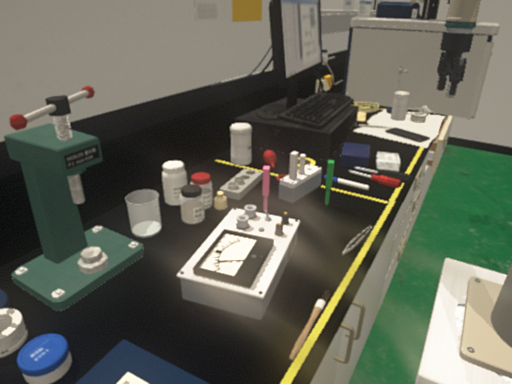

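Run:
```python
import cv2
a=cv2.imread('pics/scene0.png')[150:300,110:370]; cv2.imwrite('pics/sceneC.png',cv2.resize(a,None,fx=3,fy=3,interpolation=2))
a=cv2.imread('pics/side0.png')[110:260,180:400]; cv2.imwrite('pics/sideC.png',cv2.resize(a,None,fx=3.5,fy=3.5,interpolation=2))
```

```text
(no output)
```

View pics/sceneC.png

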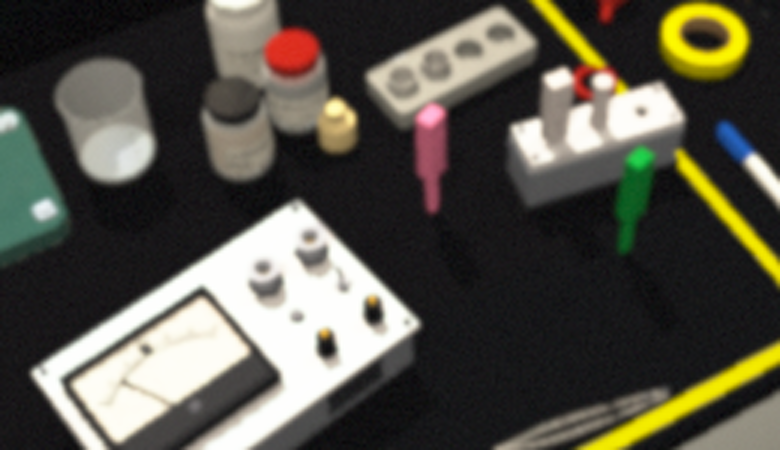

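View pics/sideC.png

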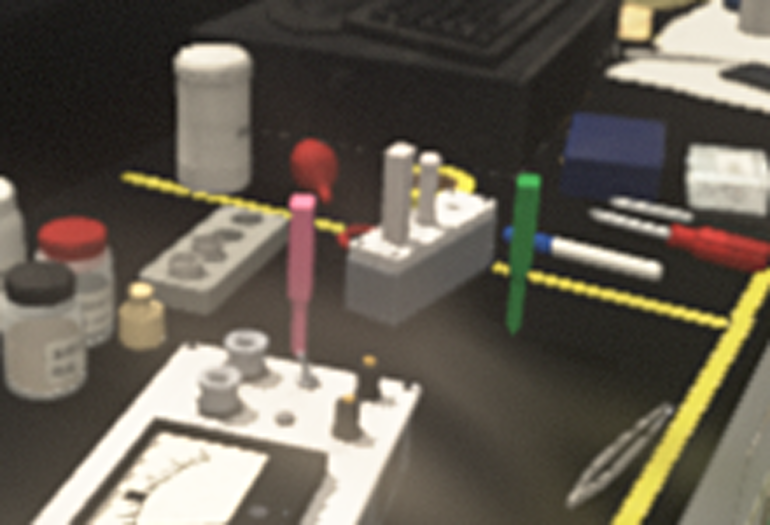

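View pics/wrist0.png

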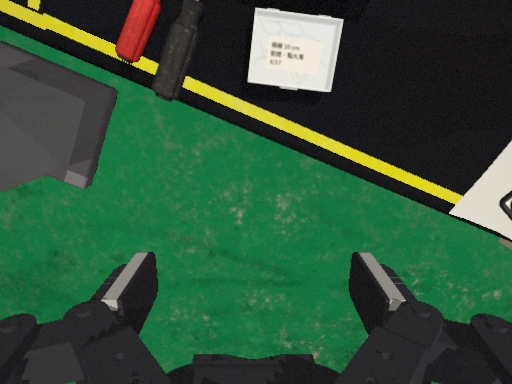

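The scene view shows four upright candidates. A white flat paddle stands in the stand's left bore at scene (296,185). A white, waisted, round one is in the middle bore at (309,183), which makes it the hex tool. The pink one at (255,198) and the green one at (323,213) are decoys. The white paddle is the one meant, and the crop confirms it. The zero collar is at (198,242) and the span collar at (213,232). Next I triangulate.

Run:
```python
from h import *
def T(n,a,b):
    o=[ray('scene',a),ray('side',b)];X=tri(o)
    print(n,X.round(1),'res',(proj('scene',X)-a).round(1),(proj('side',X)-b).round(1));return X
S=lambda x,y:np.array([110+x/3,150+y/3]); D=lambda x,y:np.array([180+x/3.5,110+y/3.5])
T('zero mouth',S(265,266),D(220,376))
T('span mouth',S(312,234),D(247,340))
T('paddle top',S(557,78),D(399,148))
T('hextop',S(603,80),D(430,158))
T('pink top',S(432,112),D(302,200))
T('green top',S(640,155),D(528,180))
T('hole r',S(641,112),D(453,206))
for n,p in zip('012',[[294,195],[309,191],[324,184]]): print('hole',n,atz('scene',p,58).round(1))
for p in ([301,172],[310,168],[293,176]): print('side hole',atz('side',p,58).round(1))
print('zero z81',atz('scene',S(265,266),81).round(1),atz('side',D(220,376),81).round(1),atz('scene',[195,238],81).round(1))
print('span z81',atz('scene',S(312,234),81).round(1),atz('side',D(247,340),81).round(1))
# stand top corners
for n,p in [('left',S(510,128)),('front',S(530,160)),('right',S(684,120)),('back',S(655,85))]: print(n,atz('scene',p,58).round(1))
for n,p in [('bl',D(348,262)),('fr',D(397,280)),('r',D(495,203))]: print(n,atz('side',p,58).round(1))
# bridge panel corners
for n,p in [('l',S(35,372)),('back',S(297,202)),('right',S(420,324))]: print(n,atz('scene',p,60).round(1))
print('wt',atz('scene',S(337,150),0))
```

```text
zero mouth [515.1  41.3  79.7] res [-0.2 -0.3] [0.3 0.3]
span mouth [523.9  -1.6  80. ] res [-0.1 -0.2] [0.2 0.2]
paddle top [ 532.2 -219.7  128.4] res [-0.2 -0.4] [0.3 0.3]
hextop [ 526.1 -260.9  109.1] res [-0.1 -0.1] [0.1 0.1]
pink top [ 556.1 -122.5  118.5] res [-0.1 -0.2] [0.2 0.1]
green top [ 442.4 -237.3  118.4] res [-0.1 -0.1] [0.1 0.1]
hole r [ 519.  -298.9   57.8] res [-0.3 -0.6] [0.5 0.4]
hole 0 [ 532.2 -220.8   58. ]
hole 1 [ 524.9 -260.    58. ]
hole 2 [ 525.7 -305.6   58. ]
side hole [ 531.5 -268.6   58. ]
side hole [ 522.  -306.5   58. ]
side hole [ 538.3 -234.    58. ]
zero z81 [513.3  41.5  81. ] [515.   42.6  81. ] [518.5  47.2  81. ]
span z81 [522.5  -1.3  81. ] [ 5.237e+02 -4.000e-01  8.100e+01]
left [ 555.4 -194.8   58. ]
front [ 518.6 -191.3   58. ]
right [ 492.3 -324.6   58. ]
back [ 536.1 -326.2   58. ]
bl [ 543.6 -168.4   58. ]
fr [ 502.1 -161.3   58. ]
r [ 495.6 -323.4   58. ]
l [524.1 221.7  60. ]
back [570.6  -9.6  60. ]
right [425.6 -40.   60. ]
wt [648.86707654 -78.88889563   0.        ]
```

```bash
cat > plan.py <<'E'
from h import *
from scipy.spatial.transform import Rotation as Ro
def cur():
    s=ctrl.read_state(); return np.array(s['eef_pos']),Ro.from_euler('xyz',s['tool_rot']),s
def down(jaw):  # tool x down, z = jaw direction yaw (rad)
    x=np.array([0,0,-1.]);z=np.array([np.cos(jaw),np.sin(jaw),0]);y=np.cross(z,x)
    return Ro.from_matrix(np.stack([x,y,z],1))
def jawyaw(R): z=R.as_matrix()[:,2]; return np.arctan2(z[1],z[0])
def plan(p1,R1,n,p0=None,R0=None,nd=4):
    p,R,s=cur()
    if p0 is not None:p,R=np.array(p0,float),R0
    p1=np.array(p1,float)
    for k in range(n):
        m=n-k
        d=R.inv().apply((p1-p)/m)/750; w=(R.inv()*R1).as_rotvec()/m/np.radians(6)
        d=d.round(nd);w=w.round(2)
        print('{'+', '.join(f'"{a}": {v:g}' for a,v in zip(['dx','dy','dz','wx','wy','wz'],[*d,*w]) if v)+'}')
        p=p+R.apply(d*750); R=R*Ro.from_rotvec(w*np.radians(6))
    print('end',p.round(1),jawyaw(R).round(3), 'miss',(p-p1).round(1))
E
python3 - <<'E'
from plan import *
p,R,s=cur(); print(jawyaw(R),R.as_matrix().round(3).tolist())
plan([532,-220,240],down(-0.165),10)
E
```

```text
-1.174040094915568 [[0.0, 0.922, 0.386], [-0.0, 0.386, -0.922], [-1.0, 0.0, 0.0]]
{"dx": -0.0012, "dy": 0.0541, "dz": -0.0322, "wx": -0.96}
{"dx": -0.0012, "dy": 0.057, "dz": -0.0266, "wx": -0.96}
{"dx": -0.0011, "dy": 0.0594, "dz": -0.0208, "wx": -0.96}
{"dx": -0.0012, "dy": 0.0612, "dz": -0.0147, "wx": -0.97}
{"dx": -0.0011, "dy": 0.0624, "dz": -0.0084, "wx": -0.96}
{"dx": -0.0012, "dy": 0.0629, "dz": -0.0021, "wx": -0.97}
{"dx": -0.0011, "dy": 0.0628, "dz": 0.0043, "wx": -0.96}
{"dx": -0.0012, "dy": 0.062, "dz": 0.0106, "wx": -0.97}
{"dx": -0.0011, "dy": 0.0607, "dz": 0.0168, "wx": -0.96}
{"dx": -0.0012, "dy": 0.0587, "dz": 0.0228, "wx": -0.97}
end [ 532. -220.  240.] -0.165 miss [-0.  0.  0.]
```

Call:
servo_tool:
  rows:
    - {"dx": -0.0012,"dy": 0.054,"dz": -0.032,"wx": -0.96,"fingers": 0}
    - {"dx": -0.0012,"dy": 0.057,"dz": -0.0266,"wx": -0.96,"fingers": 0}
    - {"dx": -0.0011,"dy": 0.0594,"dz": -0.0208,"wx": -0.96,"fingers": 0}
    - {"dx": -0.0012,"dy": 0.0612,"dz": -0.0147,"wx": -0.97,"fingers": 0}
    - {"dx": -0.0011,"dy": 0.0624,"dz": -0.0084,"wx": -0.96,"fingers": 0}

```text
schema error: expected keys dx, dy, dz, wx, wy, wz, fingers
```

Call:
servo_tool:
  rows:
    - {"dx": -0.0012,"dy": 0.063,"dz": -0.0021,"wx": -0.97,"fingers": 0}
    - {"dx": -0.0011,"dy": 0.0628,"dz": 0.0043,"wx": -0.96,"fingers": 0}
    - {"dx": -0.0012,"dy": 0.062,"dz": 0.0106,"wx": -0.97,"fingers": 0}
    - {"dx": -0.0011,"dy": 0.0607,"dz": 0.0168,"wx": -0.96,"fingers": 0}
    - {"dx": -0.0012,"dy": 0.0587,"dz": 0.0228,"wx": -0.97,"fingers": 0}

```text
schema error: expected keys dx, dy, dz, wx, wy, wz, fingers
```

Call:
servo_tool:
  rows:
    - {"fingers": 0}

```text
schema error: expected keys dx, dy, dz, wx, wy, wz, fingers
```

Run:
```python
from plan import *
p,R,s=cur(); print(p,jawyaw(R),s['clock'],s['force'],R.as_matrix()[:,0])
i=ctrl.camera_info('wrist')
im=snap('wrist','wrist1'); 
for l in ['tuner_grip','tuner','hex_tuner_grip','stand_hole0']:
    r=ctrl.mark_of(l,'wrist'); print(l,[(np.round(x['point'],1).tolist(),round(x['conf'],2)) for x in r[:4]])
print(ctrl.camera_info('wrist')['t']-np.array(i['t']))
for n,X in dict(paddletop=(532,-220,128),h0=(532,-220,58),h1=(526,-260,58)).items(): print(n,proj('wrist',X,i).round())
```

```text
[ 251.24037729 -599.49457805  231.30943787] -1.174040094915568 1.25 [-0.31116929 -0.02347053 -0.22998602] [ 4.93073631e-05 -2.91574676e-07 -9.99999999e-01]
tuner_grip []
tuner []
hex_tuner_grip []
stand_hole0 []
[ 0.00028885  0.00018685 -0.00011504]
paddletop [-367. -803.]
h0 [-148. -485.]
h1 [ -78. -428.]
```

View pics/wrist1.png

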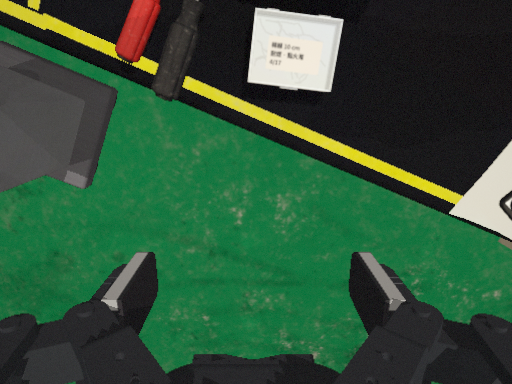

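The moves were refused because every row needs all seven keys, so nothing moved. I'll resend them in full.

Call:
servo_tool:
  rows:
    - {"dx": -0.0012,"dy": 0.054,"dz": -0.032,"wx": -0.96,"wy": 0,"wz": 0,"fingers": 0}
    - {"dx": -0.0012,"dy": 0.057,"dz": -0.0266,"wx": -0.96,"wy": 0,"wz": 0,"fingers": 0}
    - {"dx": -0.0011,"dy": 0.0594,"dz": -0.0208,"wx": -0.96,"wy": 0,"wz": 0,"fingers": 0}
    - {"dx": -0.0012,"dy": 0.0612,"dz": -0.0147,"wx": -0.97,"wy": 0,"wz": 0,"fingers": 0}
    - {"dx": -0.0011,"dy": 0.0624,"dz": -0.0084,"wx": -0.96,"wy": 0,"wz": 0,"fingers": 0}

```text
clock: 2.12
eef_pos: [392.4, -408.8, 236.0]
tool_rot: [-0.104, 1.57, -0.771]
force: [1.6, -0.5, 0.8]
width: 85.5
```

Call:
servo_tool:
  rows:
    - {"dx": -0.0012,"dy": 0.063,"dz": -0.0021,"wx": -0.97,"wy": 0,"wz": 0,"fingers": 0}
    - {"dx": -0.0011,"dy": 0.0628,"dz": 0.0043,"wx": -0.96,"wy": 0,"wz": 0,"fingers": 0}
    - {"dx": -0.0012,"dy": 0.062,"dz": 0.0106,"wx": -0.97,"wy": 0,"wz": 0,"fingers": 0}
    - {"dx": -0.0011,"dy": 0.0607,"dz": 0.0168,"wx": -0.96,"wy": 0,"wz": 0,"fingers": 0}
    - {"dx": -0.0012,"dy": 0.0587,"dz": 0.0228,"wx": -0.97,"wy": 0,"wz": 0,"fingers": 0}

```text
clock: 2.75
eef_pos: [532.9, -219.0, 240.3]
tool_rot: [-0.496, 1.57, -0.657]
force: [0.3, 0.5, 0.4]
width: 85.6
```

Call:
servo_tool:
  rows:
    - {"dx": 0,"dy": 0,"dz": 0,"wx": 0,"wy": 0,"wz": 0,"fingers": 0}

```text
clock: 2.88
eef_pos: [534.8, -215.2, 240.3]
tool_rot: [0.975, 1.567, 0.819]
force: [0.4, -0.7, 0.2]
width: 85.3
```

Run:
```python
from plan import *
p,R,s=cur(); print(p,jawyaw(R),s['clock'],s['force'],R.as_matrix()[:,0])
i=ctrl.camera_info('wrist')
im=snap('wrist','wrist2'); 
for l in ['tuner_grip','hex_tuner_grip','stand_hole0']:
    r=ctrl.mark_of(l,'wrist'); print(l,[(np.round(x['point'],1).tolist(),round(x['conf'],2)) for x in r[:4]])
for n,X in dict(paddletop=(532,-220,128),h0=(532,-220,58),h1=(526,-260,58)).items(): print(n,proj('wrist',X,i).round())
import pickle; pickle.dump(i,open('w2.pkl','wb'))
```

```text
[ 534.79732688 -215.2354101   240.32714765] -0.15663467523190633 2.875 [ 0.39143653 -0.70149198  0.23757207] [ 0.00247571  0.00264583 -0.99999344]
tuner_grip [([179.2, 127.6], 0.84), ([214.7, 129.8], 0.82), ([253.4, 186.9], 0.79)]
hex_tuner_grip [([251.5, 221.6], 0.6)]
stand_hole0 [([256.2, 249.9], 0.97), ([252.2, 217.6], 0.97), ([250.0, 181.5], 0.87)]
paddletop [249. 197.]
h0 [250. 177.]
h1 [250. 214.]
```

View pics/wrist2.png

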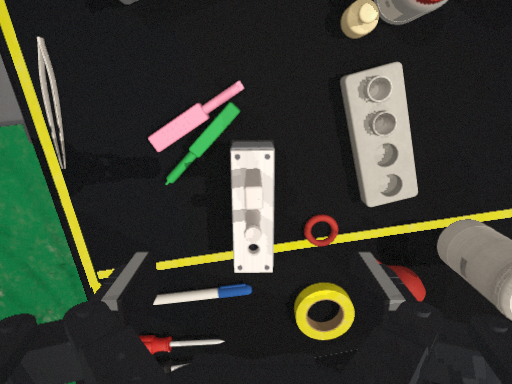

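Run:
```python
from plan import *
import pickle; i=pickle.load(open('w2.pkl','rb'))
def T(n,a,b,w=None):
    o=[ray('scene',a),ray('side',b)];X=tri(o)
    print(n,X.round(1),'res',(proj('scene',X)-a).round(1),(proj('side',X)-b).round(1), 'wrist',proj('wrist',X,i).round())
S=lambda x,y:np.array([110+x/3,150+y/3]); D=lambda x,y:np.array([180+x/3.5,110+y/3.5])
T('pink top',S(432,112),D(302,200)); T('pink bot',S(433,210),D(298,350))
T('green top',S(640,155),D(528,180)); T('green bot',S(627,250),D(513,330))
print('flat: pink',atz('wrist',(242,86),8,i),atz('wrist',(155,143),8,i),'green',atz('wrist',(168,182),8,i),atz('wrist',(235,107),8,i))
a=cv2.imread('pics/wrist2.png')[130:290,200:310]; cv2.imwrite('pics/w2c.png',cv2.resize(a,None,fx=4,fy=4,interpolation=2))
```

```text
pink top [ 556.1 -122.5  118.5] res [-0.1 -0.2] [0.2 0.1] wrist [260.  67.]
pink bot [ 550.6 -117.5    7.2] res [-0.7 -1.2] [1.1 0.9] wrist [252.  71.]
green top [ 442.4 -237.3  118.4] res [-0.1 -0.1] [0.1 0.1] wrist [151. 228.]
green bot [ 440.1 -238.2   -0. ] res [-0.4 -0.7] [0.6 0.5] wrist [178. 191.]
flat: pink [ 537.38218133 -130.84667084    8.        ] [ 429.25247022 -176.28608493    8.        ] green [ 433.28391818 -223.4198351     8.        ] [ 526.09201354 -151.36719904    8.        ]
```

View pics/w2c.png

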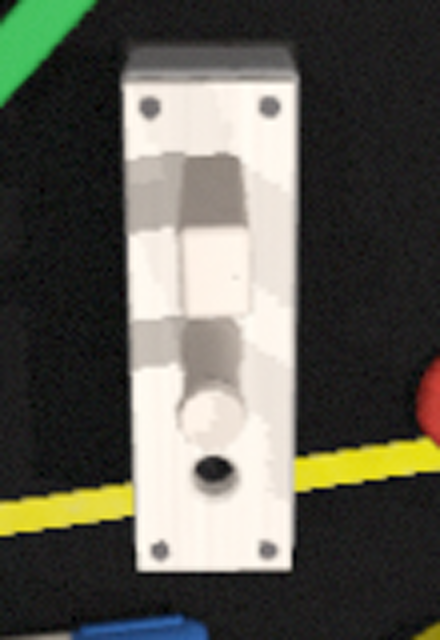

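Run:
```python
from plan import *
import pickle; i=pickle.load(open('w2.pkl','rb'))
W=lambda x,y:(200+x/4-.4,130+y/4-.4)
q=[atz('wrist',W(*c),128,i) for c in [(180,228),(247,226),(250,317),(185,316)]]
for a in q: print(a.round(1))
print('top c',np.mean(q,0).round(1)); 
e=q[1]-q[0]+q[2]-q[3]; f=q[2]-q[1]+q[3]-q[0]; print(np.arctan2(e[1],e[0]),np.linalg.norm(e[:2])/2,np.arctan2(f[1],f[0])+np.pi/2,np.linalg.norm(f[:2])/2)
print('empty hole',atz('wrist',W(214,474),58,i), 'screws',[atz('wrist',W(*c),58,i).round(1) for c in [(150,107),(270,107),(268,550),(160,550)]])
p,R,s=cur();print(p,jawyaw(R),s['clock'])
snap('scene','scene1')
```

```text
[ 529.6 -210.6  128. ]
[ 543.1 -212.3  128. ]
[ 540.8 -231.7  128. ]
[ 527.6 -229.3  128. ]
top c [ 535.3 -221.   128. ]
-0.14990365768824207 13.473122554774127 -0.11321951848936651 19.172475469717277
empty hole [ 522.80586303 -299.70397625   58.        ] screws [array([ 522.7, -197.4,   58. ]), array([ 552.4, -202.1,   58. ]), array([ 534., -325.,   58.]), array([ 504.4, -320.3,   58. ])]
[ 531.04224732 -221.68568072  239.93007762] -0.16719017940901068 3.075
```

View pics/scene1.png

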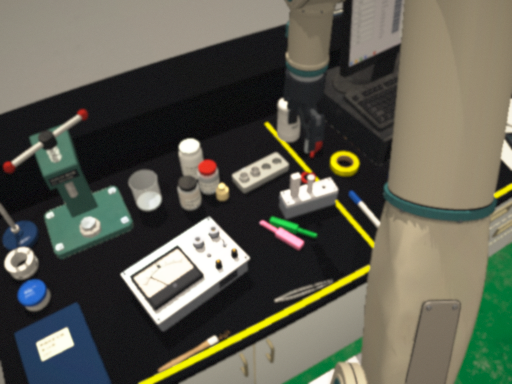

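Run:
```python
from plan import *
import pickle
for k in range(2):
    i=ctrl.camera_info('wrist'); p,R,s=cur();print(p.round(2),jawyaw(R).round(4),s['clock'],np.array(s['qd']).round(3))
    im=ctrl.get_image('wrist')
pickle.dump(i,open('w3.pkl','wb'))
p,R,s=cur();print(p.round(2),jawyaw(R).round(4))
cv2.imwrite('pics/w3.png',im[:,:,::-1])
a=im[130:290,200:310,::-1]; cv2.imwrite('pics/w3c.png',cv2.resize(a,None,fx=4,fy=4,interpolation=2))
```

```text
[ 531.02 -221.79  239.93] -0.1675 3.125 [ 0.003  0.001 -0.005  0.001 -0.002  0.    -0.001]
[ 531.12 -221.65  239.98] -0.1673 3.175 [ 0.001 -0.001 -0.006 -0.002 -0.001  0.     0.   ]
[ 531.26 -221.46  240.01] -0.167
```

View pics/w3c.png

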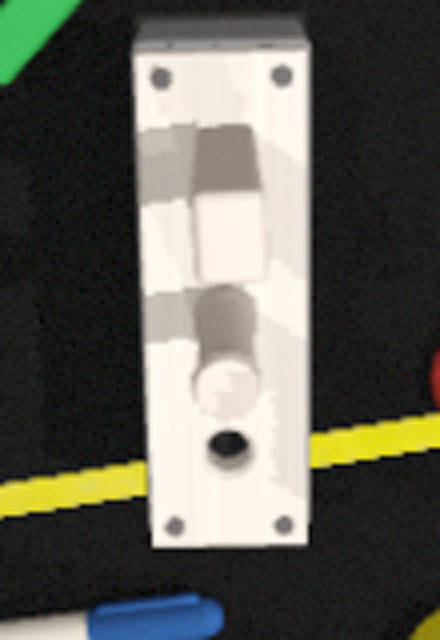

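Run:
```python
from plan import *
import pickle; i=pickle.load(open('w3.pkl','rb'))
W=lambda x,y:(200+x/4-.4,130+y/4-.4)
q=[atz('wrist',W(*c),128,i) for c in [(195,193),(261,190),(268,281),(202,283)]]
for a in q: print(a.round(1))
print('top c',np.mean(q,0).round(1)); 
e=q[1]-q[0]+q[2]-q[3]; f=q[2]-q[1]+q[3]-q[0]; print(np.arctan2(e[1],e[0]),np.linalg.norm(e[:2])/2,np.arctan2(f[1],f[0])+np.pi/2,np.linalg.norm(f[:2])/2)
sc=[atz('wrist',W(*c),58,i)for c in [(162,77),(282,76),(284,525),(176,525)]]
print('empty hole',atz('wrist',W(229,446),58,i), 'screws',[a.round(1) for a in sc],np.mean(sc,0),np.linalg.norm(sc[0]-sc[3]),np.linalg.norm(sc[0]-sc[1]))
for a,b in [(0,3),(1,2)]:
    d=sc[a]-sc[b];print('stand yaw',np.arctan2(-d[0],d[1]))
```

```text
[ 529.9 -210.5  128. ]
[ 543.  -212.1  128. ]
[ 541.4 -231.3  128. ]
[ 528.1 -229.5  128. ]
top c [ 535.6 -220.9  128. ]
-0.12803131462333 13.355420688490625 -0.08891485771253027 19.109595955025988
empty hole [ 523.01541618 -299.00357652   58.        ] screws [array([ 522.9, -197.3,   58. ]), array([ 552.4, -202. ,   58. ]), array([ 534.1, -325.1,   58. ]), array([ 504.7, -320.1,   58. ])] [ 528.52971815 -261.11769635   58.        ] 124.15598171182384 29.799830241079437
stand yaw -0.14749070453573399
stand yaw -0.14739985363156072
```

Run:
```python
from plan import *
p,R,s=cur();print(p,jawyaw(R))
plan([534.7,-221,180],down(-0.125),2)
plan([534.7,-221,75],down(-0.125),3,[534.7,-221,180],down(-0.125))
```

```text
[ 531.26018763 -221.45619587  240.0131636 ] -0.16704890368120814
{"dx": 0.04, "dy": 0.0007, "dz": 0.0022, "wx": -0.2}
{"dx": 0.04, "dy": 0.0007, "dz": 0.0023, "wx": -0.2, "wz": 0.01}
end [ 534.7 -221.   180. ] -0.125 miss [0. 0. 0.]
{"dx": 0.0467}
{"dx": 0.0467}
{"dx": 0.0466}
end [ 534.7 -221.    75. ] -0.125 miss [ 0.  0. -0.]
```

Call:
servo_tool:
  rows:
    - {"dx": 0.04,"dy": 0.0007,"dz": 0.0022,"wx": -0.2,"wy": 0,"wz": 0,"fingers": 0}
    - {"dx": 0.04,"dy": 0.0007,"dz": 0.0023,"wx": -0.2,"wy": 0,"wz": 0,"fingers": 0}
    - {"dx": 0,"dy": 0,"dz": 0,"wx": 0,"wy": 0,"wz": 0,"fingers": 0}

```text
clock: 3.6
eef_pos: [533.5, -219.7, 178.2]
tool_rot: [2.951, 1.566, 2.827]
force: [0.1, -0.0, 0.2]
width: 85.9
```

Run:
```python
from plan import *
i=ctrl.camera_info('wrist');p,R,s=cur();print(p.round(1),jawyaw(R),s['clock'])
im=snap('wrist','w4'); p,R,s=cur();print(p.round(1),jawyaw(R))
print(proj('wrist',[535,-221,128],i))
```

```text
[ 533.5 -219.7  178.2] -0.12400034129336336 3.6
[ 534.8 -220.   179.7] -0.12397881896218516
[254.84407406 220.21081901]
```

View pics/w4.png

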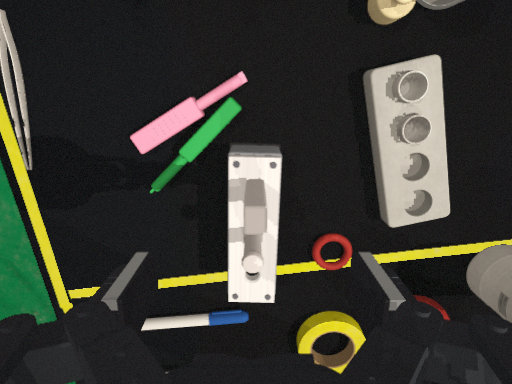

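The paddle top is at (255,220), exactly where I predicted, and it sits centred between the jaws. The pink and green decoys lie well clear to the left. Descending.

Call:
servo_tool:
  rows:
    - {"dx": 0.0467,"dy": 0,"dz": 0,"wx": 0,"wy": 0,"wz": 0,"fingers": 0}
    - {"dx": 0.0467,"dy": 0,"dz": 0,"wx": 0,"wy": 0,"wz": 0,"fingers": 0}
    - {"dx": 0.0466,"dy": 0,"dz": 0,"wx": 0,"wy": 0,"wz": 0,"fingers": 0}
    - {"dx": 0,"dy": 0,"dz": 0,"wx": 0,"wy": 0,"wz": 0,"fingers": 0}
    - {"dx": 0,"dy": 0,"dz": 0,"wx": 0,"wy": 0,"wz": 0,"fingers": 1}

```text
clock: 4.28
eef_pos: [536.9, -220.1, 76.9]
tool_rot: [-0.225, 1.568, -0.348]
force: [-0.2, 0.8, -0.5]
width: 69.8
```

Call:
servo_tool:
  rows:
    - {"dx": 0,"dy": 0,"dz": 0,"wx": 0,"wy": 0,"wz": 0,"fingers": 1}
    - {"dx": 0,"dy": 0,"dz": 0,"wx": 0,"wy": 0,"wz": 0,"fingers": 1}
    - {"dx": 0,"dy": 0,"dz": 0,"wx": 0,"wy": 0,"wz": 0,"fingers": 1}
    - {"dx": 0,"dy": 0,"dz": 0,"wx": 0,"wy": 0,"wz": 0,"fingers": 1}

```text
clock: 4.78
eef_pos: [535.5, -219.7, 75.7]
tool_rot: [-1.021, 1.57, -1.144]
force: [-2.2, 0.3, 6.0]
width: 14.5
```

Run:
```python
from plan import *
p,R,s=cur();print(p.round(1),jawyaw(R),s['clock'],s['width'],s['force'])
im=snap('wrist','w5')
```

```text
[ 535.5 -219.7   75.7] -0.12279985465507857 4.775 14.486107767990477 [-2.20904461  0.32373176  6.00374884]
```

View pics/w5.png

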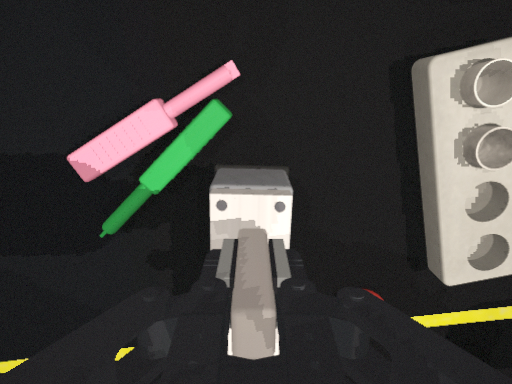

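Call:
servo_tool:
  rows:
    - {"dx": -0.015,"dy": 0,"dz": 0,"wx": 0,"wy": 0,"wz": 0,"fingers": 1}
    - {"dx": -0.03,"dy": 0,"dz": 0,"wx": 0,"wy": 0,"wz": 0,"fingers": 1}
    - {"dx": -0.04,"dy": 0,"dz": 0,"wx": 0,"wy": 0,"wz": 0,"fingers": 1}
    - {"dx": -0.04,"dy": 0,"dz": 0,"wx": 0,"wy": 0,"wz": 0,"fingers": 1}
    - {"dx": 0,"dy": 0,"dz": 0,"wx": 0,"wy": 0,"wz": 0,"fingers": 1}

```text
clock: 5.45
eef_pos: [537.4, -220.1, 171.6]
tool_rot: [-0.208, 1.565, -0.331]
force: [-0.6, 0.4, -0.5]
width: 14.2
```

Run:
```python
from plan import *
p,R,s=cur();print(p.round(1),jawyaw(R),s['clock'],s['width'],s['force'])
c=ctrl.camera_info('wrist');o=-np.array(c['R']).T@np.array(c['t']);print('camera off',o-p, 'in tool',R.inv().apply(o-p))
plan([505,-35,175],down(-0.123),5)
im=snap('wrist','w6')
```

```text
[ 537.4 -220.1  171.6] -0.1227476614629674 5.45 14.243514504215579 [-0.638816    0.35560608 -0.46501342]
camera off [  8.9179161   75.11888749 143.36254687] in tool [-143.45119583   75.47679529    0.45179436]
{"dx": -0.0011, "dy": 0.0479, "dz": -0.0146, "wy": 0.01}
{"dx": -0.001, "dy": 0.0479, "dz": -0.0146, "wy": 0.01}
{"dx": -0.001, "dy": 0.048, "dz": -0.0146, "wy": 0.01}
{"dx": -0.001, "dy": 0.0479, "dz": -0.0146, "wy": 0.01, "wz": 0.01}
{"dx": -0.0009, "dy": 0.048, "dz": -0.0146, "wy": 0.01}
end [505. -35. 175.] -0.123 miss [ 0.  0. -0.]
```

View pics/w6.png

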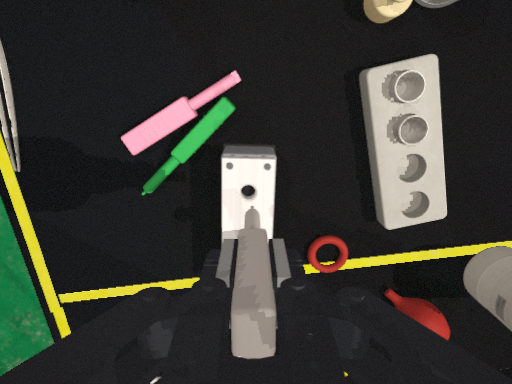

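The tool is lifted out: the bore at (249,190) is empty and the shank and tip show at about (252,210). Moving to view the zero trimmer.

Call:
servo_tool:
  rows:
    - {"dx": -0.001,"dy": 0.048,"dz": -0.0146,"wx": 0,"wy": 0,"wz": 0,"fingers": 1}
    - {"dx": -0.001,"dy": 0.048,"dz": -0.0146,"wx": 0,"wy": 0,"wz": 0,"fingers": 1}
    - {"dx": -0.001,"dy": 0.048,"dz": -0.0146,"wx": 0,"wy": 0,"wz": 0,"fingers": 1}
    - {"dx": -0.001,"dy": 0.048,"dz": -0.0146,"wx": 0,"wy": 0,"wz": 0,"fingers": 1}
    - {"dx": -0.001,"dy": 0.048,"dz": -0.0146,"wx": 0,"wy": 0,"wz": 0,"fingers": 1}

```text
clock: 6.12
eef_pos: [502.1, -33.1, 171.5]
tool_rot: [-3.11, 1.569, 3.051]
force: [0.8, 0.1, 0.0]
width: 14.4
```

Call:
servo_tool:
  rows:
    - {"dx": 0,"dy": 0,"dz": 0,"wx": 0,"wy": 0,"wz": 0,"fingers": 1}
    - {"dx": 0,"dy": 0,"dz": 0,"wx": 0,"wy": 0,"wz": 0,"fingers": 1}
    - {"dx": 0,"dy": 0,"dz": 0,"wx": 0,"wy": 0,"wz": 0,"fingers": 1}

```text
clock: 6.5
eef_pos: [503.1, -35.5, 172.1]
tool_rot: [-2.331, 1.57, -2.456]
force: [-0.6, -0.5, -0.5]
width: 14.0
```

Run:
```python
from plan import *
import pickle
i=ctrl.camera_info('wrist');p,R,s=cur();print(p.round(1),jawyaw(R),s['clock'],s['width'],s['force'])
im=snap('wrist','w7'); p2,_,_=cur(); print(p2.round(1))
pickle.dump((i,p,R.as_matrix()),open('w7.pkl','wb'))
for l in ['zero_mouth','zero_face','tuner_tip']:
    r=ctrl.mark_of(l,'wrist'); print(l,[(np.round(x['point'],1).tolist(),round(x['conf'],2)) for x in r[:4]])
z=proj('wrist',[514,41.5,81],i).round().astype(int);print(z)
a=im[max(z[1]-60,0):z[1]+60,z[0]-60:z[0]+100,::-1]; cv2.imwrite('pics/w7c.png',cv2.resize(a,None,fx=5,fy=5,interpolation=2)); print(max(z[1]-60,0),z[0]-60)
```

```text
[503.1 -35.5 172.1] -0.12470331502104746 6.5 14.006991373211692 [-0.58240362 -0.50338849 -0.47250586]
[503.1 -35.5 172.2]
zero_mouth [([258.2, 87.0], 0.69)]
zero_face [([258.6, 88.2], 0.71)]
tuner_tip [([251.5, 214.2], 0.67), ([249.8, 209.7], 0.57)]
[254  90]
30 194
```

View pics/w7.png

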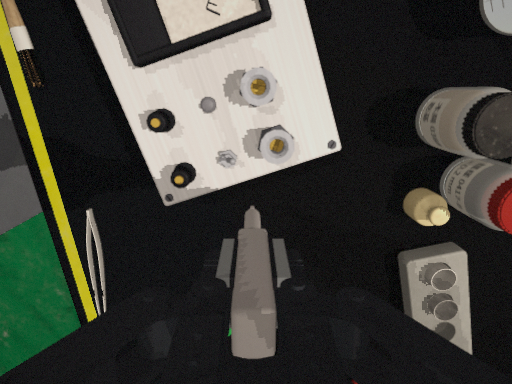

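View pics/w7c.png

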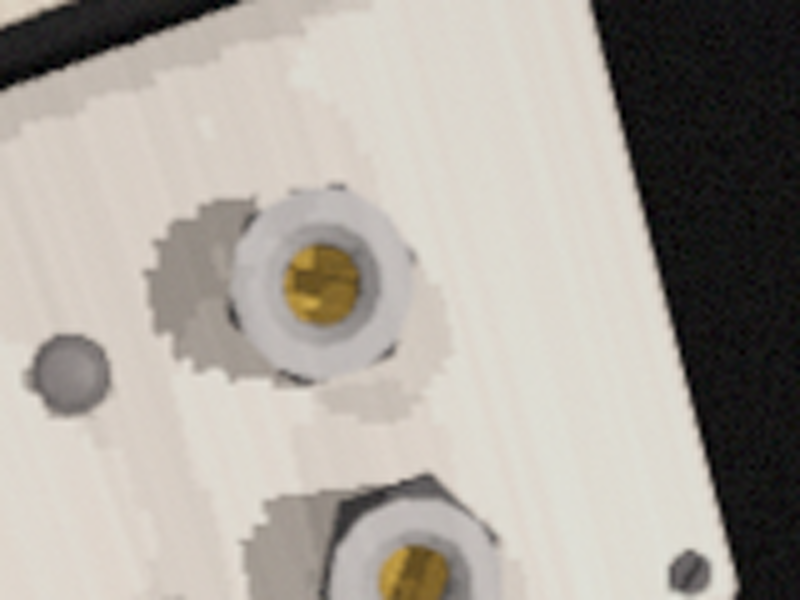

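Run:
```python
from plan import *
im=cv2.imread('pics/w7.png')
a=im[72:102,243:274]; a=cv2.resize(a,None,fx=18,fy=18,interpolation=cv2.INTER_CUBIC); a=cv2.convertScaleAbs(a,alpha=1.5); cv2.imwrite('pics/w7d.png',a)
im=cv2.imread('pics/scene1.png')[215:330,115:255]; cv2.imwrite('pics/sc1c.png',cv2.resize(im,None,fx=5,fy=5,interpolation=2))
im=cv2.imread('pics/side0.png')[200:310,175:305]; cv2.imwrite('pics/sd0c.png',cv2.resize(im,None,fx=5,fy=5,interpolation=2))
```

```text
(no output)
```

View pics/w7d.png

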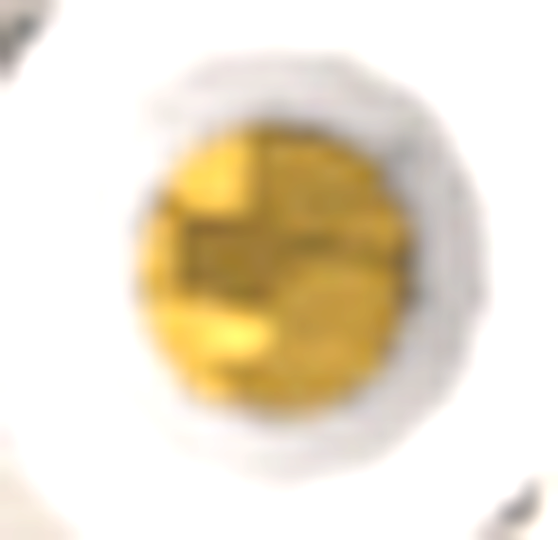

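View pics/sd0c.png

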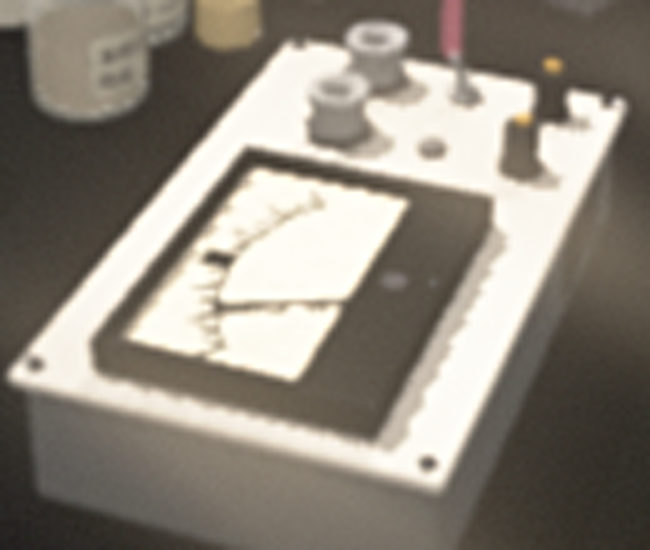

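Call:
servo_tool:
  rows:
    - {"dx": 0,"dy": -0.014,"dz": 0,"wx": 0,"wy": 0,"wz": 0,"fingers": 1}
    - {"dx": 0.03,"dy": 0,"dz": 0,"wx": 0,"wy": 0,"wz": 0,"fingers": 1}
    - {"dx": 0.05,"dy": 0,"dz": 0,"wx": 0,"wy": 0,"wz": 0,"fingers": 1}
    - {"dx": 0,"dy": 0,"dz": 0,"wx": 0,"wy": 0,"wz": 0,"fingers": 1}
    - {"dx": 0,"dy": 0,"dz": 0,"wx": 0,"wy": 0,"wz": 0,"fingers": 1}

```text
clock: 7.32
eef_pos: [502.4, -45.0, 113.3]
tool_rot: [-0.021, 1.57, -0.144]
force: [-0.0, 0.3, 0.7]
width: 14.3
```

Run:
```python
from plan import *
import pickle
i=ctrl.camera_info('wrist');p,R,s=cur();print(p.round(1),jawyaw(R),s['clock'],s['width'],s['force'])
im=snap('wrist','w8'); p2,_,_=cur(); print(p2.round(1))
pickle.dump((i,p,R.as_matrix()),open('w8.pkl','wb'))
z=proj('wrist',[514,41.5,81],i).round().astype(int);print(z)
r=ctrl.mark_of('zero_face','wrist'); print([(np.round(x['point'],1).tolist(),round(x['conf'],2)) for x in r[:4]])
x,y=z
y0=max(y-20,0);a=im[y0:y+20,x-15:x+30,::-1]; a=cv2.resize(a,None,fx=14,fy=14,interpolation=cv2.INTER_CUBIC);print(y0,x-15); cv2.imwrite('pics/w8d.png',cv2.convertScaleAbs(a,alpha=1.3))
```

```text
[502.4 -45.  113.3] -0.12301986751478626 7.325 14.334796713650931 [-0.02747099  0.29478597  0.7150038 ]
[502.8 -44.9 113.7]
[253  69]
[([257.2, 66.2], 0.79)]
49 238
```

View pics/w8d.png

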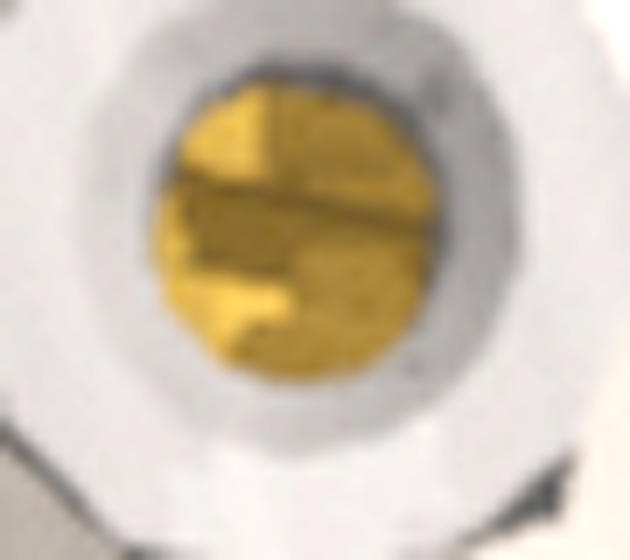

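View pics/w8.png

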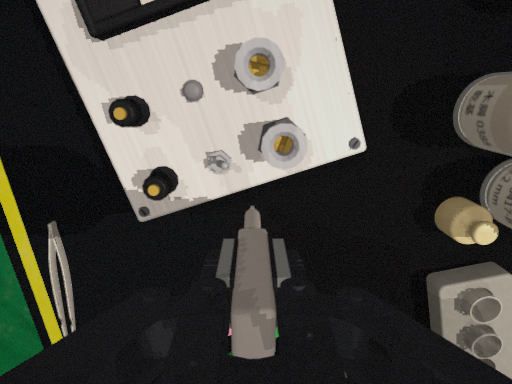

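Run:
```python
from plan import *
import pickle
i,p,R=pickle.load(open('w8.pkl','rb')); i7,p7,R7=pickle.load(open('w7.pkl','rb'))
print('q',np.round(ctrl.read_state()['qpos'],3))
C=lambda x,y:(238+(x+.5)/14-.5,49+(y+.5)/14-.5)
a=atz('wrist',C(180,178),70,i);b=atz('wrist',C(430,225),70,i);d=b-a;print('slot yaw from x',np.arctan2(d[1],d[0]))
print('face',atz('wrist',C(297,225),70,i),'mouth',atz('wrist',C(305,218),81,i))
for n,f in(('w7',i7),('w8',i)):
    im=cv2.imread(f'pics/{n}.png')[195:255,220:285]; cv2.imwrite(f'pics/{n}t.png',cv2.resize(im,None,fx=9,fy=9,interpolation=2))
print('nominal tip px',proj('wrist',p+R@[67.7,0,0],i),proj('wrist',p7+R7@[67.7,0,0],i7),' 1mm in tool y:',proj('wrist',p+R@[67.7,1,0],i))
im=cv2.imread('pics/w8.png')[25:110,215:310];cv2.imwrite('pics/w8e.png',cv2.resize(im,None,fx=7,fy=7,interpolation=2))
```

```text
q [ 0.174  0.608 -0.207  2.025  0.235  0.528 -0.323]
slot yaw from x -0.2956202869511238
face [517.1635542   43.82643293  70.        ] mouth [517.16902517  43.19795467  81.        ]
nominal tip px [252.00071165 209.21933012] [252.01880743 209.1840861 ]  1mm in tool y: [251.99975151 207.83436051]
```

View pics/w8t.png

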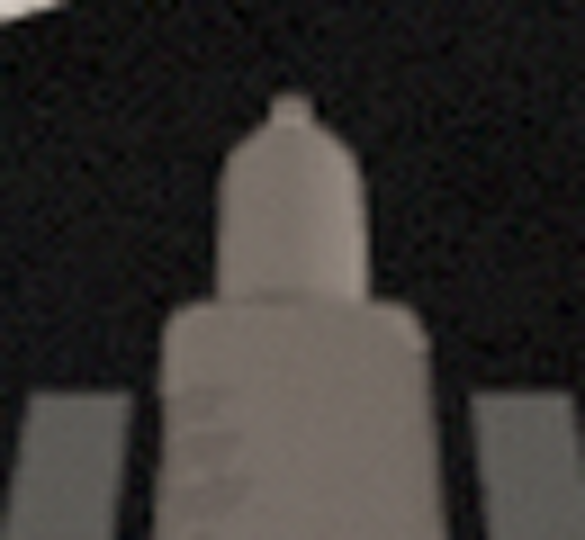

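View pics/w8e.png

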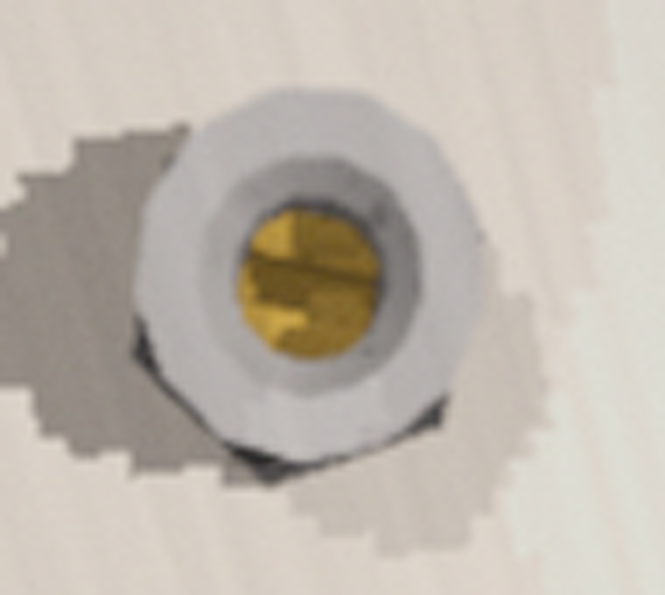

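Run:
```python
from plan import *
import pickle
i,p,R=pickle.load(open('w8.pkl','rb'))
for oy in (0,-1,-2,-3): print(oy,'blade far edge',proj('wrist',p+R@[67.7,4.8+oy,0],i).round(1),'shank far',proj('wrist',p+R@[62.7,5+oy,0],i).round(1), 'shoulder edge',proj('wrist',p+R@[17.7,10+oy,0],i).round(1))
C=lambda x,y:(215+(x+.5)/7-.5,25+(y+.5)/7-.5)
print('rim',atz('wrist',C(310,273),81,i),'funnel',atz('wrist',C(307,276),81,i),'face',atz('wrist',C(310,283),70,i))
p,R,s=cur();print(p)
plan([515,44.3,165],down(1.275),14,[502.7,-45,180],down(-0.123),nd=3)
```

```text
0 blade far edge [252.  202.5] shank far [252.  204.6] shoulder edge [251.8 223.3]
-1 blade far edge [252.  203.9] shank far [252.  206.1] shoulder edge [251.8 225. ]
-2 blade far edge [252.  205.3] shank far [252.  207.5] shoulder edge [251.8 226.8]
-3 blade far edge [252.  206.7] shank far [252.  208.9] shoulder edge [251.8 228.6]
rim [516.96851602  43.47281677  81.        ] funnel [516.73333728  43.30176912  81.        ] face [517.19717556  43.62706489  70.        ]
[502.88422873 -44.85679638 113.81183274]
{"dx": 0.001, "dy": 0.009, "wx": -0.95}
{"dx": 0.001, "dy": 0.008, "dz": 0.001, "wx": -0.95}
{"dx": 0.002, "dy": 0.008, "dz": 0.002, "wx": -0.95}
{"dx": 0.001, "dy": 0.008, "dz": 0.003, "wx": -0.95}
{"dx": 0.002, "dy": 0.008, "dz": 0.003, "wx": -0.95}
{"dx": 0.001, "dy": 0.008, "dz": 0.004, "wx": -0.96}
{"dx": 0.002, "dy": 0.007, "dz": 0.005, "wx": -0.95}
{"dx": 0.001, "dy": 0.007, "dz": 0.006, "wx": -0.96}
{"dx": 0.002, "dy": 0.006, "dz": 0.006, "wx": -0.95}
{"dx": 0.001, "dy": 0.005, "dz": 0.007, "wx": -0.96}
{"dx": 0.002, "dy": 0.004, "dz": 0.007, "wx": -0.95}
{"dx": 0.001, "dy": 0.004, "dz": 0.008, "wx": -0.96}
{"dx": 0.002, "dy": 0.003, "dz": 0.008, "wx": -0.95}
{"dx": 0.001, "dy": 0.002, "dz": 0.008, "wx": -0.96}
end [515.2  44.1 165. ] 1.275 miss [ 0.2 -0.2  0. ]
```

Call:
servo_tool:
  rows:
    - {"dx": -0.044,"dy": 0,"dz": 0,"wx": 0,"wy": 0,"wz": 0,"fingers": 1}
    - {"dx": -0.044,"dy": 0,"dz": 0,"wx": 0,"wy": 0,"wz": 0,"fingers": 1}
    - {"dx": 0.001,"dy": 0.009,"dz": 0,"wx": -0.95,"wy": 0,"wz": 0,"fingers": 1}
    - {"dx": 0.001,"dy": 0.008,"dz": 0.001,"wx": -0.95,"wy": 0,"wz": 0,"fingers": 1}
    - {"dx": 0.002,"dy": 0.008,"dz": 0.002,"wx": -0.95,"wy": 0,"wz": 0,"fingers": 1}

```text
clock: 8.05
eef_pos: [505.4, -25.8, 177.1]
tool_rot: [-0.352, 1.568, -0.173]
force: [1.3, 0.3, -0.6]
width: 14.4
```

Call:
servo_tool:
  rows:
    - {"dx": 0.001,"dy": 0.008,"dz": 0.003,"wx": -0.95,"wy": 0,"wz": 0,"fingers": 1}
    - {"dx": 0.002,"dy": 0.008,"dz": 0.003,"wx": -0.95,"wy": 0,"wz": 0,"fingers": 1}
    - {"dx": 0.001,"dy": 0.008,"dz": 0.004,"wx": -0.96,"wy": 0,"wz": 0,"fingers": 1}
    - {"dx": 0.002,"dy": 0.007,"dz": 0.005,"wx": -0.95,"wy": 0,"wz": 0,"fingers": 1}
    - {"dx": 0.001,"dy": 0.007,"dz": 0.006,"wx": -0.96,"wy": 0,"wz": 0,"fingers": 1}

```text
clock: 8.68
eef_pos: [509.4, 6.7, 171.5]
tool_rot: [-0.942, 1.569, -0.264]
force: [0.3, -1.0, 0.2]
width: 14.3
```

Call:
servo_tool:
  rows:
    - {"dx": 0.002,"dy": 0.006,"dz": 0.006,"wx": -0.95,"wy": 0,"wz": 0,"fingers": 1}
    - {"dx": 0.001,"dy": 0.005,"dz": 0.007,"wx": -0.96,"wy": 0,"wz": 0,"fingers": 1}
    - {"dx": 0.002,"dy": 0.004,"dz": 0.007,"wx": -0.95,"wy": 0,"wz": 0,"fingers": 1}
    - {"dx": 0.001,"dy": 0.004,"dz": 0.008,"wx": -0.96,"wy": 0,"wz": 0,"fingers": 1}
    - {"dx": 0.002,"dy": 0.003,"dz": 0.008,"wx": -0.95,"wy": 0,"wz": 0,"fingers": 1}

```text
clock: 9.3
eef_pos: [514.1, 38.3, 165.6]
tool_rot: [-1.433, 1.568, -0.255]
force: [-0.3, -0.7, -0.7]
width: 14.4
```

Call:
servo_tool:
  rows:
    - {"dx": 0.001,"dy": 0.002,"dz": 0.008,"wx": -0.96,"wy": 0,"wz": 0,"fingers": 1}
    - {"dx": 0,"dy": 0,"dz": 0,"wx": 0,"wy": 0,"wz": 0,"fingers": 1}
    - {"dx": 0,"dy": 0,"dz": 0,"wx": 0,"wy": 0,"wz": 0,"fingers": 1}
    - {"dx": 0,"dy": 0,"dz": 0,"wx": 0,"wy": 0,"wz": 0,"fingers": 1}

```text
clock: 9.8
eef_pos: [514.5, 44.0, 163.8]
tool_rot: [-2.06, 1.57, -0.786]
force: [-0.4, -0.7, -0.3]
width: 14.5
```

Run:
```python
from plan import *
import pickle
i=ctrl.camera_info('wrist');p,R,s=cur();print(p.round(1),jawyaw(R),s['clock'],s['width'],s['force'],np.round(s['qpos'],2))
print('x axis',R.as_matrix()[:,0])
im=snap('wrist','w9'); pickle.dump((i,p,R.as_matrix()),open('w9.pkl','wb'))
tip=p+R.apply([67.7,-2,0]); print('tip',tip, proj('wrist',tip,i), 'mouth px',proj('wrist',[517,43.5,81],i))
a=snap('scene','s9'); b=snap('side','d9'); p,R,s=cur();print(p.round(1))
cv2.imwrite('pics/s9c.png',cv2.resize(a[190:320,115:275,::-1],None,fx=4.5,fy=4.5,interpolation=2))
cv2.imwrite('pics/d9c.png',cv2.resize(b[140:310,175:345,::-1],None,fx=3.5,fy=3.5,interpolation=2))
```

```text
[514.5  44.  163.8] 1.2739415102196643 9.8 14.463176145218872 [-0.41195785 -0.67792633 -0.31485781] [ 0.28  0.6  -0.63  1.95  0.51  0.76  0.63]
x axis [ 5.04747281e-04 -5.05523348e-04 -9.99999745e-01]
tip [516.43381482  43.42686904  96.12269475] [251.86783232 210.35688137] mouth px [252.25890995 203.92191313]
[514.4  44.3 163.6]
```

View pics/w9.png

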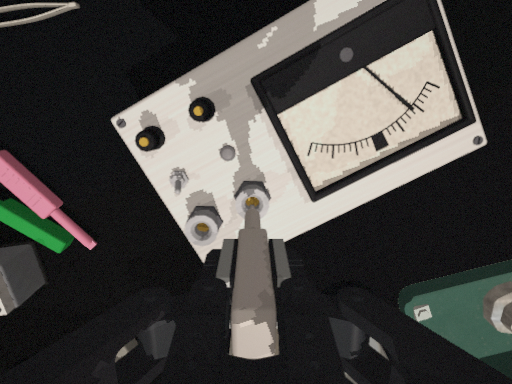

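View pics/s9c.png

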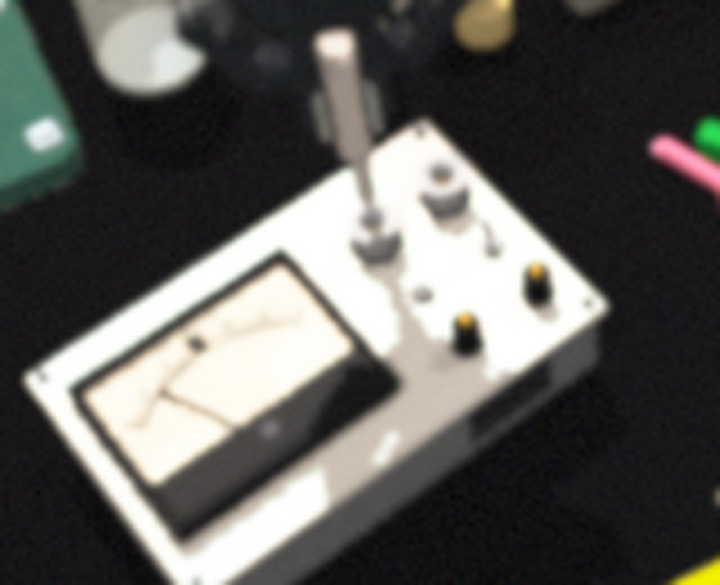

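View pics/d9c.png

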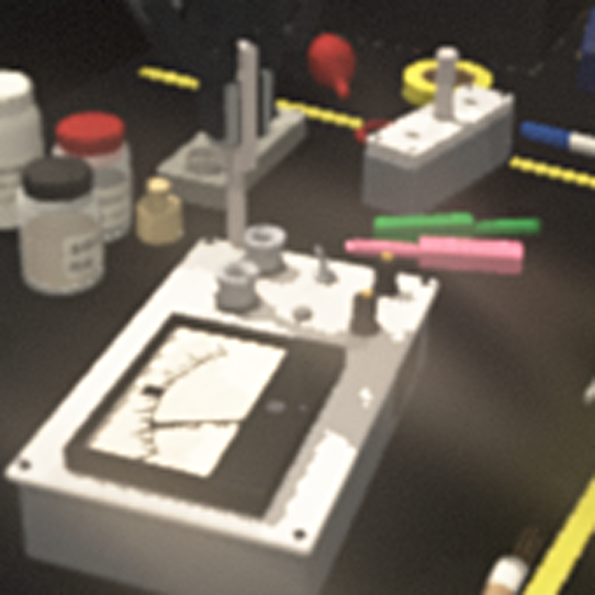

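Run:
```python
from plan import *
import pickle
i,p,R=pickle.load(open('w9.pkl','rb'));R=Ro.from_matrix(R)
tip=p+R.apply([67.7,-2,0])
for c in('scene','side'): print(c,'pred tip',proj(c,tip).round(1),'mouth',proj(c,[517,43.5,81]).round(1))
pv=[atz('wrist',q,72,i)[:2] for q in [(347,55),(365,67),(412,108),(381,142)]]
an=lambda a,b:np.arctan2(*(b-a)[::-1])
print([v.round(1) for v in pv]); z=an(pv[0],pv[3]); print('pointer from pivot',an(pv[0],pv[2])-z,'from line',an(pv[1],pv[2])-z,'zero dir',z-np.pi/2+np.pi/2)
im=cv2.imread('pics/w9.png')
cv2.imwrite('pics/w9c.png',cv2.resize(im[180:250,215:290],None,fx=8,fy=8,interpolation=2))
im=cv2.imread('pics/s9.png')
cv2.imwrite('pics/s9d.png',cv2.resize(im[215:260,180:225],None,fx=13,fy=13,interpolation=2))
im=cv2.imread('pics/d9.png')
cv2.imwrite('pics/d9d.png',cv2.resize(im[190:235,220:265],None,fx=13,fy=13,interpolation=2))
```

```text
scene pred tip [196.2 234. ] mouth [196.8 237.8]
side pred tip [242.  210.7] mouth [241.8 217.3]
[array([438.8, 133. ]), array([449.6, 142.9]), array([485.2, 168.7]), array([502.2, 144. ])]
pointer from pivot 0.48320706789445045 from line 0.4542628205010212 zero dir 0.17305376669587957
```

View pics/w9c.png

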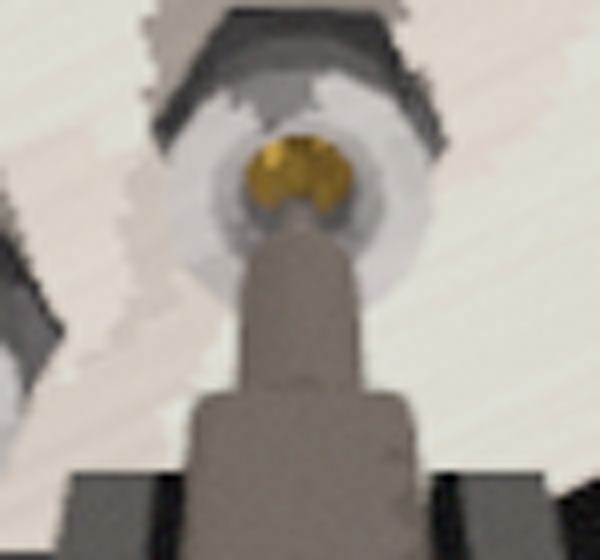

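View pics/s9d.png

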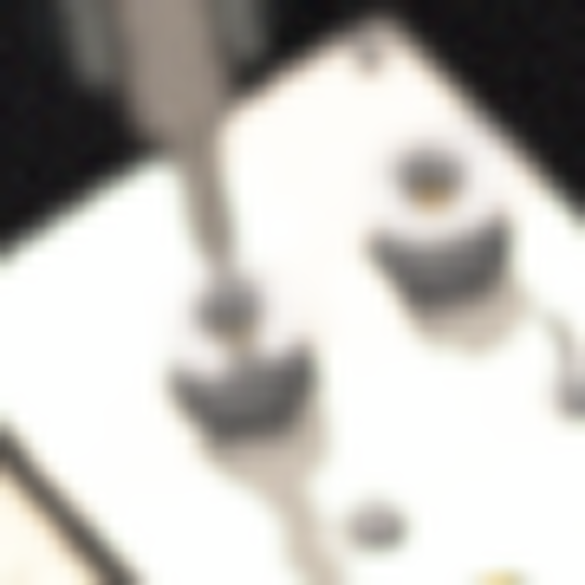

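View pics/d9d.png

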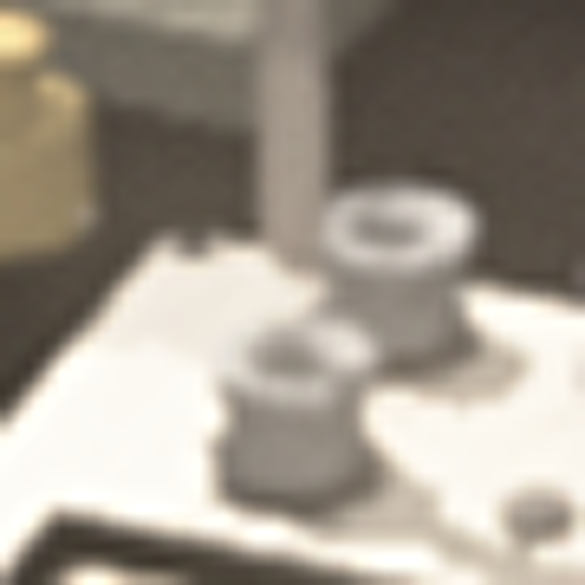

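The tip sits over the mouth in all three views: in scene the tip-to-mouth offset is (0.6,3.7) px against (0.6,3.8) predicted. The wrist view shows the pointer at about +0.47 rad. Descending in steps.

Call:
servo_tool:
  rows:
    - {"dx": 0.006,"dy": -0.0008,"dz": 0.0002,"wx": 0,"wy": 0,"wz": 0,"fingers": 1}
    - {"dx": 0.006,"dy": 0,"dz": 0,"wx": 0,"wy": 0,"wz": 0,"fingers": 1}
    - {"dx": 0.006,"dy": 0,"dz": 0,"wx": 0,"wy": 0,"wz": 0,"fingers": 1}
    - {"dx": 0,"dy": 0,"dz": 0,"wx": 0,"wy": 0,"wz": 0,"fingers": 1}
    - {"dx": 0,"dy": 0,"dz": 0,"wx": 0,"wy": 0,"wz": 0,"fingers": 1}

```text
clock: 10.58
eef_pos: [515.0, 44.6, 150.0]
tool_rot: [0.383, 1.571, 1.658]
force: [0.3, -0.3, -0.6]
width: 14.6
```

Call:
servo_tool:
  rows:
    - {"dx": 0.003,"dy": 0,"dz": 0,"wx": 0,"wy": 0,"wz": 0,"fingers": 1}
    - {"dx": 0.003,"dy": 0,"dz": 0,"wx": 0,"wy": 0,"wz": 0,"fingers": 1}

```text
clock: 10.82
eef_pos: [515.1, 44.4, 145.5]
tool_rot: [-1.348, 1.571, -0.073]
force: [-0.3, 0.2, -0.2]
width: 13.7
```

Call:
servo_tool:
  rows:
    - {"dx": 0.003,"dy": 0,"dz": 0,"wx": 0,"wy": 0,"wz": 0,"fingers": 1}
    - {"dx": 0.002,"dy": 0,"dz": 0,"wx": 0,"wy": 0,"wz": 0,"fingers": 1}

```text
clock: 11.08
eef_pos: [514.9, 44.4, 141.6]
tool_rot: [2.293, 1.571, -2.714]
force: [0.0, -0.3, -0.3]
width: 14.3
```

Call:
servo_tool:
  rows:
    - {"dx": 0.002,"dy": 0,"dz": 0,"wx": 0,"wy": 0,"wz": 0,"fingers": 1}
    - {"dx": 0.001,"dy": 0,"dz": 0,"wx": 0,"wy": 0,"wz": 0,"fingers": 1}

```text
clock: 11.32
eef_pos: [514.9, 44.4, 139.4]
tool_rot: [2.713, 1.571, -2.295]
force: [-1.0, 0.2, -0.4]
width: 14.4
```

Call:
servo_tool:
  rows:
    - {"dx": 0.001,"dy": 0,"dz": 0,"wx": 0,"wy": 0,"wz": 0,"fingers": 1}
    - {"dx": 0.001,"dy": 0,"dz": 0,"wx": 0,"wy": 0,"wz": 0,"fingers": 1}

```text
clock: 11.58
eef_pos: [514.9, 44.3, 138.0]
tool_rot: [3.031, 1.571, -1.977]
force: [-0.4, -0.1, 0.0]
width: 14.0
```

Call:
servo_tool:
  rows:
    - {"dx": 0.001,"dy": 0,"dz": 0,"wx": 0,"wy": 0,"wz": 0,"fingers": 1}

```text
clock: 11.7
eef_pos: [514.9, 44.3, 137.2]
tool_rot: [3.035, 1.571, -1.973]
force: [-0.3, -0.2, 0.1]
width: 14.3
```

Call:
servo_tool:
  rows:
    - {"dx": 0.001,"dy": 0,"dz": 0,"wx": 0,"wy": 0,"wz": 0,"fingers": 1}

```text
clock: 11.82
eef_pos: [515.0, 44.3, 136.5]
tool_rot: [-3.047, 1.571, -1.772]
force: [-1.2, -0.7, 0.5]
width: 14.6
```

Call:
servo_tool:
  rows:
    - {"dx": 0.001,"dy": 0,"dz": 0,"wx": 0,"wy": 0,"wz": 0,"fingers": 1}

```text
clock: 11.95
eef_pos: [515.0, 44.3, 135.7]
tool_rot: [-3.101, 1.571, -1.826]
force: [-0.5, -1.6, 0.1]
width: 14.3
```

Call:
servo_tool:
  rows:
    - {"dx": 0.001,"dy": 0,"dz": 0,"wx": 0,"wy": 0,"wz": 0,"fingers": 1}

```text
clock: 12.08
eef_pos: [515.0, 44.3, 135.0]
tool_rot: [-3.087, 1.57, -1.811]
force: [0.2, -1.7, 0.3]
width: 14.2
```

Call:
servo_tool:
  rows:
    - {"dx": 0.001,"dy": 0,"dz": 0,"wx": 0,"wy": 0,"wz": 0,"fingers": 1}

```text
clock: 12.2
eef_pos: [514.9, 44.3, 134.2]
tool_rot: [2.961, 1.57, -2.047]
force: [-1.1, -1.3, 0.6]
width: 14.3
```

Call:
servo_tool:
  rows:
    - {"dx": 0.001,"dy": 0,"dz": 0,"wx": 0,"wy": 0,"wz": 0,"fingers": 1}

```text
clock: 12.32
eef_pos: [515.0, 44.3, 133.5]
tool_rot: [3.112, 1.571, -1.896]
force: [-0.3, -1.4, 0.6]
width: 14.2
```

Run:
```python
from plan import *
import pickle
i=ctrl.camera_info('wrist');p,R,s=cur();print(p.round(1),jawyaw(R),s['clock'],s['force'],s['torque'])
im=snap('wrist','w10'); pickle.dump((i,p,R.as_matrix()),open('w10.pkl','wb'))
```

```text
[515.   44.3 133.5] 1.2753047811537004 12.325 [-0.25136112 -1.37789001  0.58705264] [-0.38894546  0.10228951 -0.01863409]
```

View pics/w10.png

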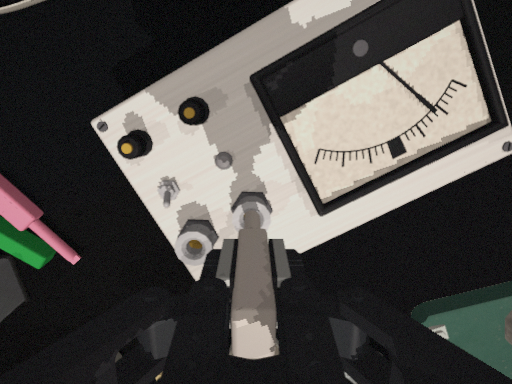

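Blade seated, with tip z near 65.8 and forces under 2 N. Now I turn clockwise about the tip, checking force and the pointer.

Call:
servo_tool:
  rows:
    - {"dx": 0,"dy": 0,"dz": 0.0002,"wx": 0.6,"wy": 0,"wz": 0,"fingers": 1}
    - {"dx": 0,"dy": 0,"dz": 0.0002,"wx": 0.6,"wy": 0,"wz": 0,"fingers": 1}

```text
clock: 12.62
eef_pos: [514.9, 44.5, 133.4]
tool_rot: [2.465, 1.57, -2.67]
force: [-0.1, -1.9, 0.7]
width: 14.0
```

Call:
servo_tool:
  rows:
    - {"dx": 0,"dy": 0,"dz": 0.0002,"wx": 0.8,"wy": 0,"wz": 0,"fingers": 1}
    - {"dx": 0,"dy": 0,"dz": 0.0002,"wx": 0.8,"wy": 0,"wz": 0,"fingers": 1}
    - {"dx": 0,"dy": 0,"dz": 0.0002,"wx": 0.8,"wy": 0,"wz": 0,"fingers": 1}

```text
clock: 13.0
eef_pos: [515.1, 44.7, 133.4]
tool_rot: [-3.112, 1.57, -2.216]
force: [-0.7, -1.6, -0.8]
width: 14.6
```

```bash
cat > ptr.py <<'E'
from plan import *
import pickle,sys
n=sys.argv[1]
i=ctrl.camera_info('wrist');p,R,s=cur();print(p.round(1),'tip',(p+R.apply([67.7,-2,0])).round(1),jawyaw(R),s['clock'],np.round(s['force'],1),np.round(s['torque'],2))
im=snap('wrist',n); pickle.dump((i,p,R.as_matrix()),open(n+'.pkl','wb'))
E
python3 ptr.py w11
```

```text
[515.1  44.7 133.4] tip [516.7  43.5  65.7] 0.8956758587142182 13.0 [-0.7 -1.6 -0.8] [-0.46  0.13  0.03]
```

View pics/w11.png

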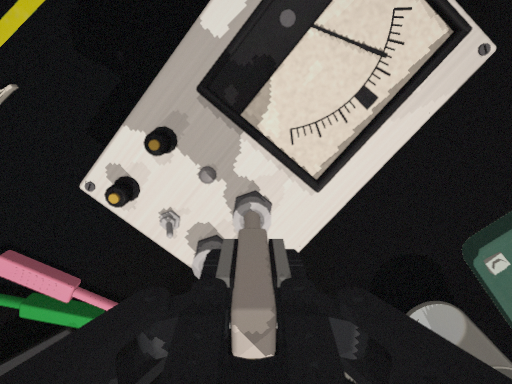

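```bash
cat > ang.py <<'E'
from plan import *
import pickle,sys
def ang(n,pts,z=70):
    i,_,_=pickle.load(open(n+'.pkl','rb'))
    pv=[atz('wrist',q,z,i)[:2] for q in pts]
    an=lambda a,b:np.arctan2(*(b-a)[::-1]); zd=an(pv[0],pv[3]); print(n,'pivot',pv[0].round(1),'zero dir',zd.round(3),'ptr',(an(pv[0],pv[2])-zd).round(3),(an(pv[1],pv[2])-zd).round(3))
E
python3 - <<'E'
from ang import *
ang('w9',[(347,55),(365,67),(412,108),(381,142)])
ang('w10',[(361,47),(382,63),(435,110),(397,147)])
ang('w11',[(288,18),(316,27),(386,54),(367,98)])
E
```

```text
w9 pivot [438.8 133.5] zero dir 0.173 ptr 0.483 0.454
w10 pivot [437.8 133.8] zero dir 0.16 ptr 0.486 0.468
w11 pivot [438.1 132.8] zero dir 0.173 ptr 0.407 0.393
```

Call:
servo_tool:
  rows:
    - {"dx": 0,"dy": 0,"dz": 0.0002,"wx": 0.8,"wy": 0,"wz": 0,"fingers": 1}
    - {"dx": 0,"dy": 0,"dz": 0.0002,"wx": 0.8,"wy": 0,"wz": 0,"fingers": 1}
    - {"dx": 0,"dy": 0,"dz": 0.0002,"wx": 0.8,"wy": 0,"wz": 0,"fingers": 1}

```text
clock: 13.42
eef_pos: [515.5, 45.1, 133.4]
tool_rot: [-2.653, 1.57, -2.008]
force: [-0.1, -2.4, -0.6]
width: 14.3
```

Call:
servo_tool:
  rows:
    - {"dx": 0,"dy": 0,"dz": 0.0002,"wx": 0.8,"wy": 0,"wz": 0,"fingers": 1}
    - {"dx": 0,"dy": 0,"dz": 0.0002,"wx": 0.8,"wy": 0,"wz": 0,"fingers": 1}
    - {"dx": 0,"dy": 0,"dz": 0.0002,"wx": 0.8,"wy": 0,"wz": 0,"fingers": 1}
    - {"dx": 0,"dy": 0,"dz": 0,"wx": 0,"wy": 0,"wz": 0,"fingers": 1}

```text
clock: 13.92
eef_pos: [516.0, 45.4, 133.4]
tool_rot: [-2.0, 1.57, -1.602]
force: [0.5, -2.5, -1.9]
width: 14.3
```

```bash
python3 ptr.py w12
```

```text
[516.   45.4 133.4] tip [516.8  43.5  65.7] 0.3975454887271138 13.925 [ 0.5 -2.5 -1.9] [-0.69 -0.08  0.02]
```

View pics/w12.png

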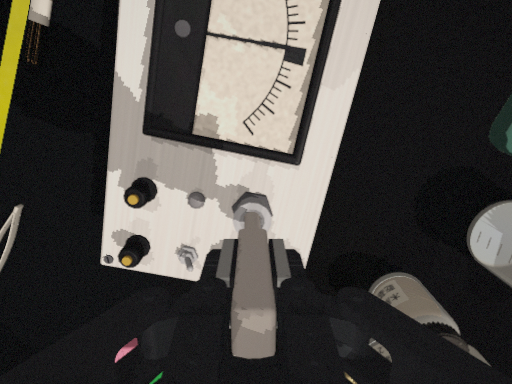

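Run:
```python
from ang import *
ang('w12',[(183,29),(210,35),(286,48),(295,56)])
im=cv2.imread('pics/w12.png');cv2.imwrite('pics/w12c.png',cv2.resize(im[0:110,165:325],None,fx=5,fy=5,interpolation=2))
```

```text
w12 pivot [437.6 131.6] zero dir 0.181 ptr 0.051 0.062
```

View pics/w12c.png

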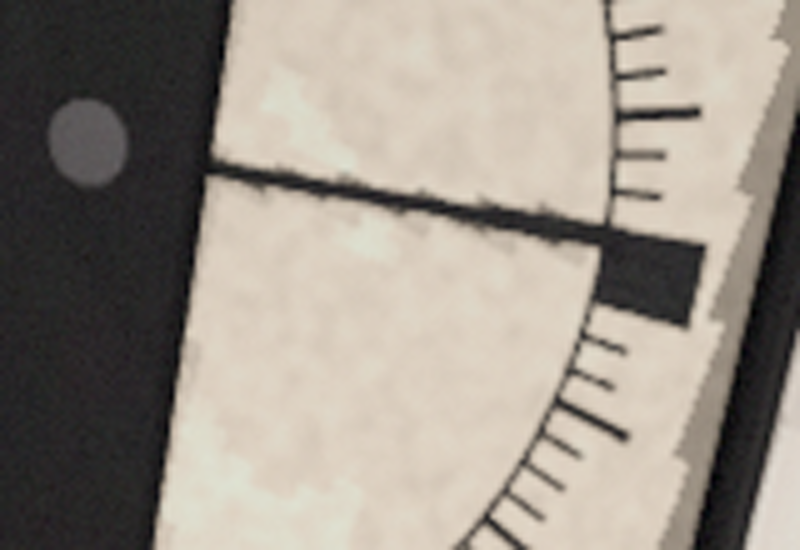

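The pointer is at the block's left edge, about +0.055. It needs another 5.4° clockwise.

Call:
servo_tool:
  rows:
    - {"dx": 0,"dy": 0,"dz": 0.0001,"wx": 0.5,"wy": 0,"wz": 0,"fingers": 1}
    - {"dx": 0,"dy": 0,"dz": 0.0001,"wx": 0.4,"wy": 0,"wz": 0,"fingers": 1}
    - {"dx": 0,"dy": 0,"dz": 0,"wx": 0,"wy": 0,"wz": 0,"fingers": 1}
    - {"dx": 0,"dy": 0,"dz": 0,"wx": 0,"wy": 0,"wz": 0,"fingers": 1}

```text
clock: 14.48
eef_pos: [516.2, 45.5, 133.5]
tool_rot: [-1.676, 1.57, -1.373]
force: [0.4, -3.7, -2.1]
width: 13.9
```

```bash
python3 ptr.py w13
python3 - <<'E'
import cv2
im=cv2.imread('pics/w13.png');cv2.imwrite('pics/w13c.png',cv2.resize(im[0:110,145:305],None,fx=5,fy=5,interpolation=2))
E
```

```text
[516.2  45.5 133.5] tip [516.8  43.6  65.8] 0.3022464408749559 14.475 [ 0.4 -3.7 -2.1] [-0.92 -0.22 -0.03]
```

View pics/w13c.png

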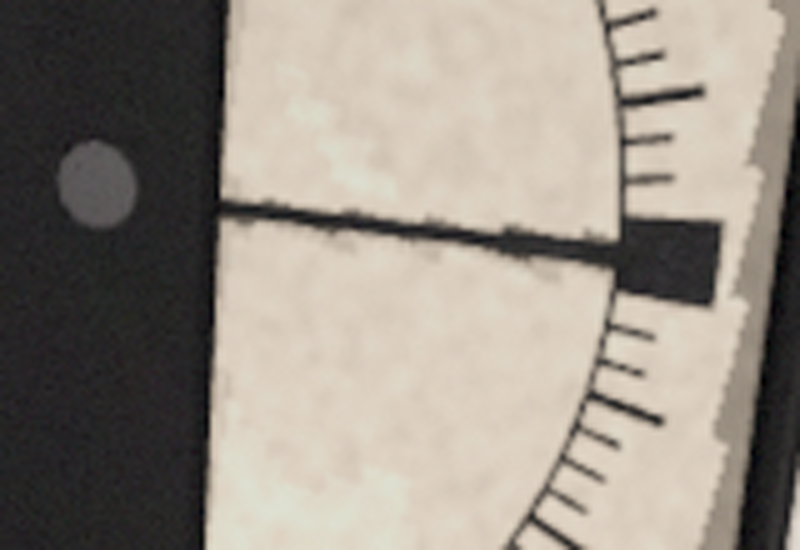

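The pointer is now centred on the block: it meets the block's edge at row 253, and the block spans rows 220–290 in the crop. I'll relieve the blade slightly within its slack and withdraw straight up.

Call:
servo_tool:
  rows:
    - {"dx": 0,"dy": 0,"dz": -0.0001,"wx": -0.4,"wy": 0,"wz": 0,"fingers": 1}
    - {"dx": -0.003,"dy": 0,"dz": 0,"wx": 0,"wy": 0,"wz": 0,"fingers": 1}
    - {"dx": -0.006,"dy": 0,"dz": 0,"wx": 0,"wy": 0,"wz": 0,"fingers": 1}
    - {"dx": -0.01,"dy": 0,"dz": 0,"wx": 0,"wy": 0,"wz": 0,"fingers": 1}
    - {"dx": -0.015,"dy": 0,"dz": 0,"wx": 0,"wy": 0,"wz": 0,"fingers": 1}

```text
clock: 15.15
eef_pos: [516.1, 47.0, 159.9]
tool_rot: [0.934, 1.569, 1.279]
force: [-0.1, -0.5, -0.7]
width: 14.2
```

Call:
servo_tool:
  rows:
    - {"dx": -0.015,"dy": 0,"dz": 0,"wx": 0,"wy": 0,"wz": 0,"fingers": 1}
    - {"dx": -0.015,"dy": 0,"dz": 0,"wx": 0,"wy": 0,"wz": 0,"fingers": 1}
    - {"dx": 0,"dy": 0,"dz": 0,"wx": 0,"wy": 0,"wz": 0,"fingers": 1}

```text
clock: 15.52
eef_pos: [516.9, 46.0, 182.7]
tool_rot: [-0.17, 1.568, 0.174]
force: [0.0, 0.8, -1.1]
width: 14.6
```

```bash
python3 ptr.py w14
python3 - <<'E'
from plan import *
p,R,s=cur()
plan([535.3,-219.9,190],down(-0.123),8,nd=3)
im=cv2.imread('pics/w14.png');cv2.imwrite('pics/w14c.png',cv2.resize(im[0:260,120:330],None,fx=2.3,fy=2.3,interpolation=2))
E
```

```text
[516.9  46.  182.7] tip [517.7  44.2 115. ] 0.3433285172041138 15.525 [ 0.   0.8 -1.1] [-0.01 -0.   -0.04]
{"dx": -0.001, "dy": -0.043, "dz": -0.012, "wx": 0.56}
{"dx": -0.001, "dy": -0.043, "dz": -0.009, "wx": 0.56}
{"dx": -0.001, "dy": -0.044, "dz": -0.007, "wx": 0.56}
{"dx": -0.002, "dy": -0.044, "dz": -0.004, "wx": 0.55}
{"dx": -0.001, "dy": -0.044, "dz": -0.002, "wx": 0.56}
{"dx": -0.002, "dy": -0.045, "dz": 0.001, "wx": 0.55}
{"dx": -0.001, "dy": -0.044, "dz": 0.003, "wx": 0.56, "wy": 0.01}
{"dx": -0.002, "dy": -0.044, "dz": 0.006, "wx": 0.55}
end [ 535.1 -219.7  190.3] -0.123 miss [-0.2  0.2  0.3]
```

View pics/w14c.png

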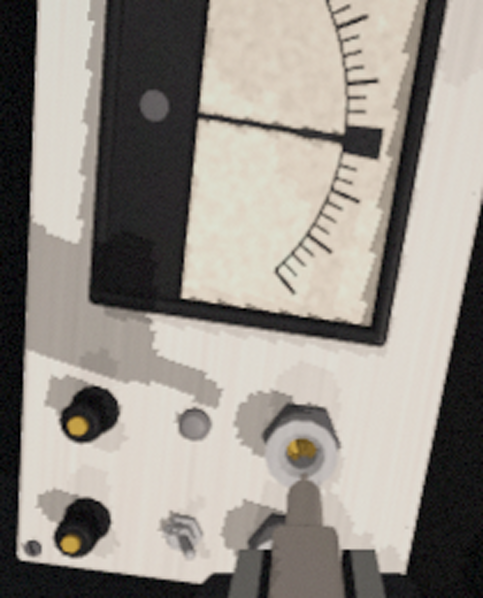

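Run:
```python
from ang import *
im=cv2.imread('pics/w14.png');cv2.imwrite('pics/w14d.png',cv2.resize(im[25:90,180:300],None,fx=6.6,fy=6.6,interpolation=2))
```

```text
(no output)
```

View pics/w14d.png

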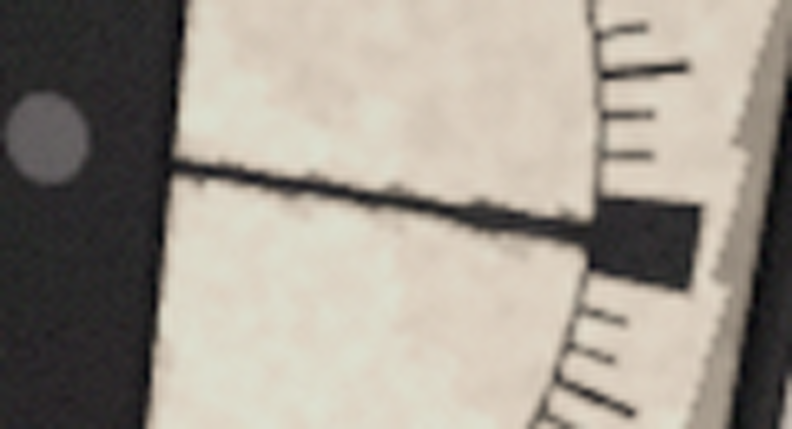

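The pointer is still in the middle of the block, at row 232 with the block spanning 198–268. Returning to the stand.

Call:
servo_tool:
  rows:
    - {"dx": -0.001,"dy": -0.043,"dz": -0.012,"wx": 0.56,"wy": 0,"wz": 0,"fingers": 1}
    - {"dx": -0.001,"dy": -0.043,"dz": -0.009,"wx": 0.56,"wy": 0,"wz": 0,"fingers": 1}
    - {"dx": -0.001,"dy": -0.044,"dz": -0.007,"wx": 0.56,"wy": 0,"wz": 0,"fingers": 1}
    - {"dx": -0.002,"dy": -0.044,"dz": -0.004,"wx": 0.55,"wy": 0,"wz": 0,"fingers": 1}

```text
clock: 16.08
eef_pos: [525.4, -87.9, 184.8]
tool_rot: [2.816, 1.57, 2.924]
force: [1.4, -0.4, 0.0]
width: 14.3
```

Call:
servo_tool:
  rows:
    - {"dx": -0.001,"dy": -0.044,"dz": -0.002,"wx": 0.56,"wy": 0,"wz": 0,"fingers": 1}
    - {"dx": -0.002,"dy": -0.045,"dz": 0.001,"wx": 0.55,"wy": 0,"wz": 0,"fingers": 1}
    - {"dx": -0.001,"dy": -0.044,"dz": 0.003,"wx": 0.56,"wy": 0,"wz": 0,"fingers": 1}
    - {"dx": -0.002,"dy": -0.044,"dz": 0.006,"wx": 0.55,"wy": 0,"wz": 0,"fingers": 1}

```text
clock: 16.58
eef_pos: [534.4, -220.7, 189.2]
tool_rot: [2.816, 1.57, 2.691]
force: [0.5, 0.0, -0.2]
width: 14.1
```

Call:
servo_tool:
  rows:
    - {"dx": 0,"dy": 0,"dz": 0,"wx": 0,"wy": 0,"wz": 0,"fingers": 1}
    - {"dx": 0,"dy": 0,"dz": 0,"wx": 0,"wy": 0,"wz": 0,"fingers": 1}
    - {"dx": 0,"dy": 0,"dz": 0,"wx": 0,"wy": 0,"wz": 0,"fingers": 1}
    - {"dx": 0,"dy": 0,"dz": 0,"wx": 0,"wy": 0,"wz": 0,"fingers": 1}

```text
clock: 17.08
eef_pos: [535.0, -218.6, 189.8]
tool_rot: [1.875, 1.57, 1.754]
force: [0.3, -0.1, -0.5]
width: 14.4
```

```bash
python3 ptr.py w15
python3 - <<'E'
from plan import *
p,R,s=cur();print(p)
plan([535.4,-219.8,145],down(-0.123),3,nd=4)
a=cv2.imread('pics/w15.png')[140:260,200:310]; cv2.imwrite('pics/w15c.png',cv2.resize(a,None,fx=5,fy=5,interpolation=2))
E
```

```text
[ 535.  -218.6  189.8] tip [ 534.7 -220.6  122.1] -0.12082557427272043 17.075 [ 0.3 -0.1 -0.5] [-0.02 -0.04  0.02]
[ 534.94186361 -218.92817706  189.81121191]
{"dx": 0.0199, "dy": -0.0004, "dz": 0.0002, "wx": 0.01}
{"dx": 0.0199, "dy": -0.0003, "dz": 0.0003}
{"dx": 0.0199, "dy": -0.0004, "dz": 0.0002, "wx": 0.01}
end [ 535.4 -219.8  145. ] -0.123 miss [-0.  0.  0.]
```

View pics/w15c.png

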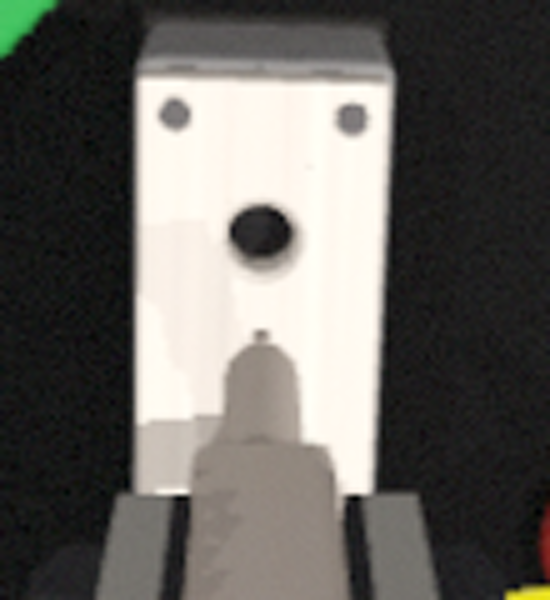

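Call:
servo_tool:
  rows:
    - {"dx": 0.02,"dy": -0.0004,"dz": 0.0002,"wx": 0,"wy": 0,"wz": 0,"fingers": 1}
    - {"dx": 0.02,"dy": -0.0003,"dz": 0.0003,"wx": 0,"wy": 0,"wz": 0,"fingers": 1}
    - {"dx": 0.02,"dy": -0.0004,"dz": 0.0002,"wx": 0,"wy": 0,"wz": 0,"fingers": 1}
    - {"dx": 0,"dy": 0,"dz": 0,"wx": 0,"wy": 0,"wz": 0,"fingers": 1}
    - {"dx": 0,"dy": 0,"dz": 0,"wx": 0,"wy": 0,"wz": 0,"fingers": 1}

```text
clock: 17.75
eef_pos: [535.4, -220.7, 144.7]
tool_rot: [0.467, 1.571, 0.344]
force: [-0.3, -0.1, -0.7]
width: 14.4
```

```bash
python3 ptr.py w16
python3 - <<'E'
from plan import *
p,R,s=cur();print(p)
plan([535.4,-219.8,125],down(-0.123),4,nd=4)
E
```

```text
[ 535.4 -220.7  144.7] tip [ 535.2 -222.6   77. ] -0.12263151998073996 17.75 [-0.3 -0.1 -0.7] [-0.04 -0.02 -0.03]
[ 535.60450936 -220.71215201  145.02648563]
{"dx": 0.0067, "dy": 0.0003, "dz": -0.0001}
{"dx": 0.0067, "dy": 0.0003, "dz": -0.0001}
{"dx": 0.0067, "dy": 0.0003, "dz": -0.0001}
{"dx": 0.0066, "dy": 0.0003, "dz": -0.0001, "wy": 0.01}
end [ 535.4 -219.8  125. ] -0.123 miss [0. 0. 0.]
```

Call:
servo_tool:
  rows:
    - {"dx": 0.006,"dy": 0.0006,"dz": 0,"wx": 0,"wy": 0,"wz": 0,"fingers": 1}
    - {"dx": 0.006,"dy": 0.0006,"dz": 0,"wx": 0,"wy": 0,"wz": 0,"fingers": 1}
    - {"dx": 0.006,"dy": 0,"dz": 0,"wx": 0,"wy": 0,"wz": 0,"fingers": 1}
    - {"dx": 0.006,"dy": 0,"dz": 0,"wx": 0,"wy": 0,"wz": 0,"fingers": 1}
    - {"dx": 0.006,"dy": 0,"dz": 0,"wx": 0,"wy": 0,"wz": 0,"fingers": 1}

```text
clock: 18.42
eef_pos: [535.4, -219.7, 121.9]
tool_rot: [2.217, 1.571, 2.094]
force: [-0.7, 0.4, -1.1]
width: 14.5
```

Call:
servo_tool:
  rows:
    - {"dx": 0.006,"dy": 0,"dz": 0,"wx": 0,"wy": 0,"wz": 0,"fingers": 1}
    - {"dx": 0.008,"dy": 0,"dz": 0,"wx": 0,"wy": 0,"wz": 0,"fingers": 1}

```text
clock: 18.68
eef_pos: [535.5, -219.8, 111.5]
tool_rot: [-0.074, 1.57, -0.197]
force: [-0.1, -0.7, -0.2]
width: 14.2
```

Call:
servo_tool:
  rows:
    - {"dx": 0.01,"dy": 0,"dz": 0,"wx": 0,"wy": 0,"wz": 0,"fingers": 1}
    - {"dx": 0.01,"dy": 0,"dz": 0,"wx": 0,"wy": 0,"wz": 0,"fingers": 1}
    - {"dx": 0.01,"dy": 0,"dz": 0,"wx": 0,"wy": 0,"wz": 0,"fingers": 1}
    - {"dx": 0.008,"dy": 0,"dz": 0,"wx": 0,"wy": 0,"wz": 0,"fingers": 1}
    - {"dx": 0.004,"dy": 0,"dz": 0,"wx": 0,"wy": 0,"wz": 0,"fingers": 1}

```text
clock: 19.3
eef_pos: [535.2, -219.7, 79.8]
tool_rot: [2.869, 1.57, 2.746]
force: [-0.2, -0.6, -0.1]
width: 14.8
```

Call:
servo_tool:
  rows:
    - {"dx": 0.002,"dy": 0,"dz": 0,"wx": 0,"wy": 0,"wz": 0,"fingers": 1}
    - {"dx": 0.002,"dy": 0,"dz": 0,"wx": 0,"wy": 0,"wz": 0,"fingers": 1}
    - {"dx": 0.001,"dy": 0,"dz": 0,"wx": 0,"wy": 0,"wz": 0,"fingers": 1}

```text
clock: 19.68
eef_pos: [535.4, -219.8, 76.6]
tool_rot: [-0.749, 1.571, -0.871]
force: [-0.3, 0.2, -0.2]
width: 14.2
```

Call:
servo_tool:
  rows:
    - {"dx": 0.0005,"dy": 0,"dz": 0,"wx": 0,"wy": 0,"wz": 0,"fingers": 1}
    - {"dx": 0,"dy": 0,"dz": 0,"wx": 0,"wy": 0,"wz": 0,"fingers": 1}

```text
clock: 19.92
eef_pos: [535.4, -219.8, 76.2]
tool_rot: [-0.466, 1.571, -0.589]
force: [-0.1, 0.9, 0.0]
width: 14.3
```

Call:
servo_tool:
  rows:
    - {"dx": 0.0005,"dy": 0,"dz": 0,"wx": 0,"wy": 0,"wz": 0,"fingers": 0.8}
    - {"dx": 0,"dy": 0,"dz": 0,"wx": 0,"wy": 0,"wz": 0,"fingers": 0.4}
    - {"dx": 0,"dy": 0,"dz": 0,"wx": 0,"wy": 0,"wz": 0,"fingers": 0}
    - {"dx": 0,"dy": 0,"dz": 0,"wx": 0,"wy": 0,"wz": 0,"fingers": 0}
    - {"dx": 0,"dy": 0,"dz": 0,"wx": 0,"wy": 0,"wz": 0,"fingers": 0}

```text
clock: 20.55
eef_pos: [535.4, -219.8, 75.8]
tool_rot: [-0.127, 1.571, -0.25]
force: [0.1, 0.6, 0.3]
width: 84.9
```

Call:
servo_tool:
  rows:
    - {"dx": 0,"dy": 0,"dz": 0,"wx": 0,"wy": 0,"wz": 0,"fingers": 0}
    - {"dx": -0.015,"dy": 0,"dz": 0,"wx": 0,"wy": 0,"wz": 0,"fingers": 0}
    - {"dx": -0.04,"dy": 0,"dz": 0,"wx": 0,"wy": 0,"wz": 0,"fingers": 0}
    - {"dx": -0.06,"dy": 0,"dz": 0,"wx": 0,"wy": 0,"wz": 0,"fingers": 0}
    - {"dx": -0.06,"dy": 0,"dz": 0,"wx": 0,"wy": 0,"wz": 0,"fingers": 0}

```text
clock: 21.18
eef_pos: [535.3, -219.7, 209.1]
tool_rot: [0.112, 1.57, -0.011]
force: [1.0, -0.7, 0.3]
width: 85.5
```

Call:
servo_tool:
  rows:
    - {"dx": -0.04,"dy": 0,"dz": 0,"wx": 0,"wy": 0,"wz": 0,"fingers": 0}
    - {"dx": 0,"dy": 0,"dz": 0,"wx": 0,"wy": 0,"wz": 0,"fingers": 0}
    - {"dx": 0,"dy": 0,"dz": 0,"wx": 0,"wy": 0,"wz": 0,"fingers": 0}

```text
clock: 21.55
eef_pos: [534.8, -219.7, 236.9]
tool_rot: [3.14, 1.57, 3.017]
force: [-0.4, -0.4, -0.0]
width: 85.4
```

```bash
python3 ptr.py w17
python3 - <<'E'
from h import *
i=ctrl.camera_info('wrist')
print('pred top home',proj('wrist',[535.2,-221.6,128],i))
a=snap('scene','s17');b=snap('side','d17')
w=cv2.imread('pics/w17.png')
s=np.hstack([cv2.resize(a[150:330,110:350,::-1],(400,300),interpolation=2),cv2.resize(b[120:300,180:420,::-1],(400,300),interpolation=2)])
cv2.imwrite('pics/f17.png',s)
cv2.imwrite('pics/p17.png',cv2.resize(a[225:300,120:210,::-1],None,fx=7,fy=7,interpolation=2))
E
```

```text
[ 534.8 -219.7  236.9] tip [ 534.5 -221.6  169.2] -0.12270020526452562 21.55 [-0.4 -0.4 -0. ] [ 0.03 -0.04 -0.05]
pred top home [253.42045009 194.49054971]
```

View pics/f17.png

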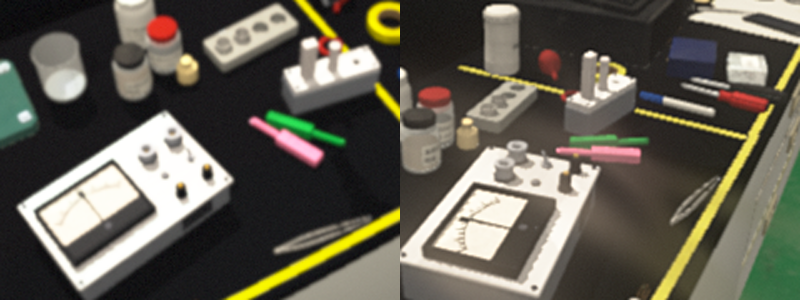

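View pics/w17.png

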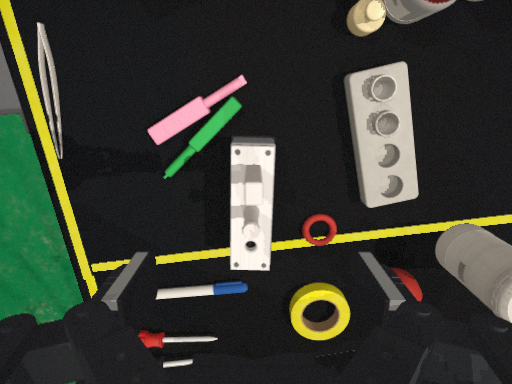

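View pics/p17.png

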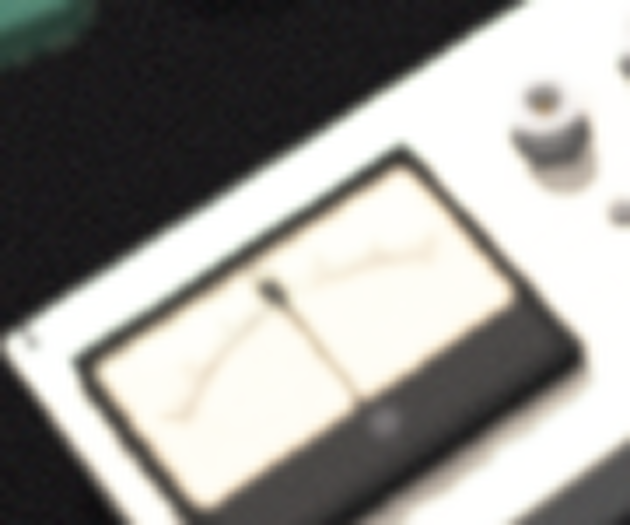

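Run:
```python
import cv2,numpy as np
for n in('scene','side'):
    a=cv2.imread(f'pics/{n}0.png');b=cv2.imread(f"pics/{'s' if n=='scene' else 'd'}17.png")
    x,y=(275,165) if n=='scene' else (270,140)
    r=np.hstack([a[y:y+60,x:x+65],b[y:y+60,x:x+65]]);cv2.imwrite(f'pics/c_{n}.png',cv2.resize(r,None,fx=6,fy=6,interpolation=2))
```

```text
(no output)
```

View pics/c_scene.png

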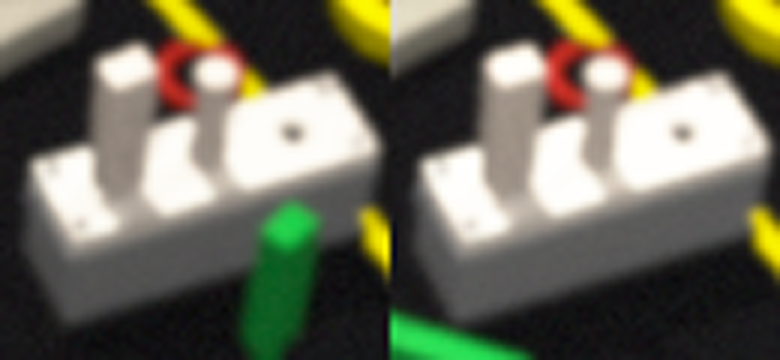

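View pics/c_side.png

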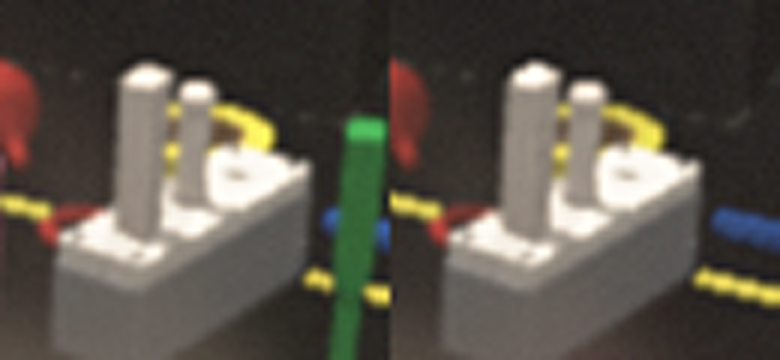

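The tool stands exactly as it did at the start, home and upright. The hex tool is unmoved, and the pointer is on the block. Handing in.

```bash
python3 -c "
from cell import ctrl
print(ctrl.finish_job())"
```

```text
the job is handed in; nothing more can be done
None
```

I zeroed the bridge and handed the job in at about 22 s; it reports no verdict. I took the white paddle tool from the +y bore and seated its blade in the zero trimmer. I turned the trimmer clockwise until the pointer was on the block, then stood the tool back in the same bore and released it.

**Last checks:**
- **Pointer:** the wrist close-up after withdrawal showed it in the middle of the zero block. It had started at about +0.47 rad. The final scene picture still shows it on the block.
- **Tool:** the before and after pictures from both fixed cameras match, so it looks home and upright. The gripper is open, about 160 mm above where it let go.
- **Other tool and bystanders:** the hex tool has not moved. The bystanders look undisturbed, though I did not measure the distances.
- **Force:** readings at the wrist between moves stayed under about 4.5 N while the blade was in the trimmer. I did not measure the force at the tip directly.
- **Span trimmer:** nothing touched it on the path I took, but I did not check its angle.

**Disagreements:**
- My first three move calls were refused for missing keys; nothing moved.
- The pink and green look-alikes were standing upright in the first pictures. They were lying flat by my first look over the stand, before I had come down to anything.
- The wrist camera placed the zero collar 2–3 mm from where the fixed cameras did. I used the wrist figure, and the blade went in without resistance.

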